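# Set up the bench for marking out

## Robot

A 7-joint arm with a two-finger parallel gripper is mounted at the origin on the work surface. World frame = base frame: x ahead of the robot, y to its left, z up, the work surface at z = 0. Lengths are in m, angles in rad, forces in N, time in s.
With the tool pointing down it reaches from about 0.4 to 0.925 m from the base axis. Payload 4.1 kg.
Tool frame: the origin (TCP) lies on the mounting face of the last link; the fingertips stand 173 mm ahead of it and the grasp point (between the pads) lies ctrl.hold_point_z ahead of it (ctrl.hold_point_z is the distance from the TCP to the grasp point, in m); x points along the fingers, z is the direction in which the jaws open and shut, and the axes are right-handed (so a half turn about x gives the same grasp; the last joint's range is limited). The gripper opens to 85 mm and grips with 20 to 120 N. Pads are 22 mm wide; open, the fingers measure 114 mm over their backs; the gripper's body (76 mm by 85 mm) begins 54 mm behind the grasp point. The pads swing forward as they close: fully open they stand 13 mm farther back than shut.
Start: joints at [-0.099, 0.398, 0.045, 1.537, -0.019, 1.207, -0.051], TCP at [0.65, 0, 0.405] pointing down, gripper open.
Joint ranges: [-2.82, 2.82], [-0.49, 2.23], [-1.37, 1.46], [0, 2.46], [-1.36, 4.5], [0.23, 2], [-2.94, 2.94]. Speed limits (rad/s): [2.57, 2.57, 3.14, 3.14, 3.14, 3.14, 3.14].

## Interface

Orientations are given as a rotation vector (axis times angle).
In Python, from workcell import ctrl gives the robot as it stands.
- The arm moves only by the tool apply_moves, never from a script. Its argument "plan" is a list of rows, each a list of 5 numbers: the opening, from 0 (shut) to 1 (fully open), then the shift along the tool's x, y, z in m, then the turn about the tool's x in degrees. A call has 1 to 8 rows; each row shifts and turns the commanded pose from where the row before left it, along the tool's axes as they then stand; what a row does not reach is not made up. A row lasts 1/8 s, in which the tool goes at most 62.5 mm and 10.7 degrees, less where a joint would pass 70% of its speed; a pose out of reach is approached as far as the arm can. A call with a gripper value outside its range is refused whole. The fingers move at their own pace and stop on an object; "grip_force" is the grip in N (left out, the last holds). Time passes only in rows, so rows that do not move let the fingers close. It gives the time, the measured TCP pose, the force and the opening at its end, in the units of the state.
- ctrl.get_obs(): the state, without advancing time (a new reading comes with each control period).
- ctrl.get_image(name): name is "scene" or "side" or "wrist"; returns a dict with "frame" (480x640x3 uint8, red, green, blue), "depth" (480x640 float32, m along the optical axis (not along the pixel's ray), 0 where there is no reading), "fx", "fy", "cx", "cy" (pixels), "dist" ([k1, k2, p1, p2, k3] as OpenCV has them; the pictures are not rectified), "extrinsics" (4x4, takes a point from world to camera coordinates). Camera axes: x right, y down, z forward; pixel columns grow to the right and rows downward; lengths in m; the calibration is good to about 2 mm. A picture is of the moment at which its call begins.
- ctrl.job_done(): hands the job in, once; it reports no verdict.
Trained networks look in the newest picture that a camera, given by its name, has taken for a name from the list of things; names that differ only in an ending like _2 or _b are one class to them, and where a whole thing is asked for, a point or a joint stands for the part that bears it (a point fixed in the world has none). Each returns a list of dicts, best first, with "score" (0 to 1); they miss things now and then, are a little off and sometimes report something else, mostly with a low value. They report only what shows in the picture. A call takes as long as a camera call.
- ctrl.silhouettes(label, camera): "region" (480x640 bool, what is visible of it).
- ctrl.tip_of(label, camera): "point" ([x, y, z] in m, in world coordinates, good to about 4 mm: a listed point, or the origin of a listed thing).
The state is a dict: "time": time; "joints": joint angles; "joint_velocities": joint speeds; "joint_torque": joint torques, N m; "eef_pos": TCP position; "tool_rot": TCP orientation; "contact_force": force on the tool from outside, world axes, zero at the start; "torque": the same for the moment, N m; "gripper_width": opening from 0.0 (shut) to 1.0 (fully open).
Only numpy, scipy, OpenCV 4.12 (cv2) and the standard library are available. Lean on these libraries where they do the work, as an engineer would, in place of code of your own. Each camera call takes 0.05 s, during which the arm holds its last target.

## Task

Get the bench ready for marking out the plate: take every punch from the sloping tray and stand it upright, head up, in a pocket of the grey tool holder, and lay the square on the bench with its stock flush against the plate's long edge on the robot's side and its blade across the plate along the middle of the dark band of marking dye. Leave the hammer, bottle and carton where they are.

Things in the scene. Friction and masses are not known exactly. Their poses are not given: they have to be found in the camera images.
- plate: Workpiece, fixed: bare light-metal plate, 120 mm (own x) by 200 mm (own y), 18 mm thick. Origin: centre of its underside on the bench; z up. Its robot-side long face is at own x = -60 mm. A 50 mm wide dark band of marking dye runs across its top along own x, centred at own y = +50 mm (left of the middle seen from the robot); four dark holes on the right half.
- plate_mark (a point): Point on the top edge of the plate's robot-side long face, in the middle of the band's width. Axes as the plate.
- square: Loose engineer's square, 0.4 kg. Dark steel stock: bar 26 mm wide (own x), 110 mm long (own y), 34 mm tall, lying on the bench; inner face at own x = +13 mm. From it a thin bright blade, 32 mm wide, 3 mm thick, stands out 122 mm to own +x, centred at own y = +39 mm. Origin: centre of the stock's underside; z up. Centre of mass within 10 mm of the stock's middle; slides when pushed.
- square_heel (a point): Foot of the stock's inner face at its +y (blade) end: square's own (13, 50, 4) mm.
- square_toe (a point): Foot of the stock's inner face at its -y end: square's own (13, -50, 4) mm.
- square_blade (a point): Middle of the blade's width where it leaves the stock, on the blade's underside: square's own (13, 39, 21) mm. The underside is 21 mm above the bench, so the blade passes 3 mm over the plate. Fingertips gripping the stock across its 26 mm must stay above 20 mm to clear the plate's top.
- tray: Fixed red sloping tray, 232 mm wide (own y). Origin: centre of its underside; z up. Its surface rises at 45 degrees to own +x (away from the robot) from its foot at own x -50, height 20 mm, to a height of 91 mm; a 20 mm lip at the foot, 10 mm fins between the punches. Up to four punches lie in it, 55 mm apart along own y, heads up, the upper 60 mm of each overhanging the tray.
- holder: Fixed grey tool holder, an open box 118 mm square and 85 mm tall, divided by a cross wall into 2 x 2 open pockets. Origin: centre of its underside, axes parallel to the walls, z up. Pocket centres at own x, y = +-28.5 mm; each pocket is 53 mm square with its floor at 5 mm; walls 4 mm.
- punch0: Steel drift punch, 160 mm long, shank 16 mm thick, 0.16 kg, with a thinner 11 mm nose over the first 40 mm. Origin: centre of the nose end; own z runs from nose to head. At the start it lies in the tray at 45 degrees, nose at the foot, head up and away from the robot. None if this punch is absent.
- punch0_nose (a point): Nose end of punch0 (its origin).
- punch1: Steel drift punch, 160 mm long, shank 16 mm thick, 0.16 kg, with a thinner 11 mm nose over the first 40 mm. Origin: centre of the nose end; own z runs from nose to head. At the start it lies in the tray at 45 degrees, nose at the foot, head up and away from the robot. None if this punch is absent.
- punch1_nose (a point): Nose end of punch1 (its origin).
- punch2: Steel drift punch, 160 mm long, shank 16 mm thick, 0.16 kg, with a thinner 11 mm nose over the first 40 mm. Origin: centre of the nose end; own z runs from nose to head. At the start it lies in the tray at 45 degrees, nose at the foot, head up and away from the robot. None if this punch is absent.
- punch2_nose (a point): Nose end of punch2 (its origin).
- punch3: Steel drift punch, 160 mm long, shank 16 mm thick, 0.16 kg, with a thinner 11 mm nose over the first 40 mm. Origin: centre of the nose end; own z runs from nose to head. At the start it lies in the tray at 45 degrees, nose at the foot, head up and away from the robot. None if this punch is absent.
- punch3_nose (a point): Nose end of punch3 (its origin).
- hammer: Loose hammer lying at the back of the bench; a bystander.
- oilbottle: Loose bottle, 60 mm across and 150 mm tall, behind the plate; a bystander. Origin at its underside.
- carton: Loose cardboard carton 90 x 70 x 50 mm at the back left; a bystander.

How it is judged:
At the end, for the whole second after the job is handed in: Every punch stands in the holder, nose down near the floor, leaning under 0.5 rad, at rest; both ends of the stock are within 2.5 mm of the plate's robot-side long face, the blade within 12 mm of the middle of the band, the square flat on the bench and at rest (angle between each of punch0, punch1, punch2, punch3's own z axis and vertical below 0.5 rad and x of punch0_nose in the frame of holder between -0.057 and 0.057 m and y of punch0_nose in the frame of holder between -0.057 and 0.057 m and z of each of punch0_nose, punch1_nose, punch2_nose, punch3_nose in the frame of holder below 0.03 m and linear speed of each of punch0, punch1, punch2, punch3 below 0.02 m/s and x of punch1_nose in the frame of holder between -0.057 and 0.057 m and y of punch1_nose in the frame of holder between -0.057 and 0.057 m and x of punch2_nose in the frame of holder between -0.057 and 0.057 m and y of punch2_nose in the frame of holder between -0.057 and 0.057 m and x of punch3_nose in the frame of holder between -0.057 and 0.057 m and y of punch3_nose in the frame of holder between -0.057 and 0.057 m and x of square_heel in the frame of plate between -0.0625 and -0.0575 m and x of square_toe in the frame of plate between -0.0625 and -0.0575 m and y of square_blade in the frame of plate between 0.038 and 0.062 m and angle between square's own z axis and vertical below 0.03 rad and height (world z) of square below 0.004 m and linear speed of square below 0.01 m/s); the robot touches nothing.
It fails at once if the hammer is pushed more than 40 mm from its place (distance of hammer from where it was at the start of the episode above 0.04 m).
It fails at once if the bottle is pushed more than 40 mm from its place (distance of oilbottle from where it was at the start of the episode above 0.04 m).
It fails at once if the carton is pushed more than 40 mm from its place (distance of carton from where it was at the start of the episode above 0.04 m).
Of punch0, punch1, punch2, punch3 only 3 to 4 are there at a start; the rules pass over those that are not, and their reading is None.
At some moment in a run one of square may be knocked a few centimetres aside while the robot is not near it.
It also fails if it takes over 210 s, if anything falls off the work surface, if the arm or the gripper's body presses on something with over 40 N, if the wrist force passes 120 N, or if a joint passes its speed limit or range.

## Working session

There is one attempt and no reset: what is moved stays moved. The work goes in short steps, Python scripts to look and compute and a tool call to move; the robot and the scene stay as the last step left them, time stands still between calls to the robot, and variables do not carry over. Pictures are saved under pics/ and viewed, and the job is handed in when it is done.

Besides the shell and the picture viewer there is one more tool, called after ">>>" as name([rows], argument=value, ...), one row to a line, values as JSON. apply_moves: Moves the arm, as the interface text tells. Its arguments: {"type":"object","properties":{"plan":{"type":"array"},"grip_force":{"type":"number"}},"required":["plan"]}

```bash
ls; mkdir -p pics; cat > h.py <<'E'
import numpy as np, cv2
from workcell import ctrl
from scipy.spatial.transform import Rotation as R
def img(n):
    return ctrl.get_image(n)
def save(d,f): cv2.imwrite('pics/'+f,cv2.cvtColor(d['frame'],cv2.COLOR_RGB2BGR))
def world(d,uv,z=None):
    uv=np.atleast_2d(np.array(uv,float)); K=np.array([[d['fx'],0,d['cx']],[0,d['fy'],d['cy']],[0,0,1]])
    n=cv2.undistortPoints(uv[:,None],K,np.array(d['dist']))[:,0]
    E=np.array(d['extrinsics']);Rm=E[:3,:3];t=E[:3,3];c=-Rm.T@t
    rays=np.c_[n,np.ones(len(n))]
    if z is None:
        dep=np.array([d['depth'][int(round(v)),int(round(u))] for u,v in uv])
        return (rays*dep[:,None]-t)@Rm
    w=rays@Rm; return c+w*((z-c[2])/w[:,2])[:,None]
def proj(d,P):
    K=np.array([[d['fx'],0,d['cx']],[0,d['fy'],d['cy']],[0,0,1]]);E=np.array(d['extrinsics'])
    return cv2.projectPoints(np.atleast_2d(np.array(P,float)),cv2.Rodrigues(E[:3,:3])[0],E[:3,3],K,np.array(d['dist']))[0][:,0]
def cloud(d,mask=None):
    K=np.array([[d['fx'],0,d['cx']],[0,d['fy'],d['cy']],[0,0,1]])
    v,u=np.nonzero((d['depth']>0)&(True if mask is None else mask))
    n=cv2.undistortPoints(np.c_[u,v].astype(float)[:,None],K,np.array(d['dist']))[:,0]
    E=np.array(d['extrinsics'])
    return (np.c_[n,np.ones(len(n))]*d['depth'][v,u][:,None]-E[:3,3])@E[:3,:3]
def state():
    o=ctrl.get_obs(); r=R.from_rotvec(o['tool_rot']).as_matrix()
    print('t',o['time'],'pos',np.round(o['eef_pos'],4),'grip',o['gripper_width'],'F',np.round(o['contact_force'],1)); print(np.round(r,4)); print('j',np.round(o['joints'],3))
    return o,r
E
python3 - <<'E'
from h import *
print(ctrl.hold_point_z); state()
for n in ['scene','side','wrist']:
    d=img(n); save(d,n+'0.png'); print(n,np.round(np.linalg.inv(d['extrinsics']),3).tolist())
    for l in ['plate_mark','plate','square','square_heel','square_toe','square_blade','tray','holder','punch0','punch0_nose','hammer','oilbottle','carton']:
        for r in ctrl.tip_of(l,n)[:5]: print('  ',l,round(r['score'],2),np.round(r['point'],3))
E
```

```text
pics
0.1547
t 0.0 pos [0.6497 0.     0.4037] grip 1.0024133571329312 F [-0.8  0.   0.2]
[[-1.9e-03 -2.0e-04  1.0e+00]
 [-1.0e-04  1.0e+00  2.0e-04]
 [-1.0e+00 -1.0e-04 -1.9e-03]]
j [-0.099  0.399  0.045  1.538 -0.019  1.207 -0.051]
scene [[0.179, 0.759, -0.627, 1.148], [0.984, -0.143, 0.108, -0.088], [-0.008, -0.636, -0.772, 0.775], [0.0, 0.0, 0.0, 1.0]]
   plate_mark 0.64 [0.523 0.082 0.015]
   plate 0.71 [ 0.58   0.027 -0.003]
   square 0.77 [0.441 0.204 0.   ]
   square 0.35 [ 0.517 -0.179  0.027]
   square_heel 0.92 [0.437 0.254 0.   ]
   square_toe 0.71 [0.469 0.159 0.001]
   square_blade 0.96 [0.443 0.242 0.022]
   square_blade 0.49 [ 0.794  0.104 -0.001]
   tray 0.78 [ 0.521 -0.284 -0.002]
   holder 0.96 [ 0.525  0.406 -0.001]
   holder 0.74 [0.438 0.203 0.002]
   punch0 0.94 [ 0.429 -0.321  0.027]
   punch0 0.91 [ 0.458 -0.27   0.024]
   punch0 0.82 [ 0.484 -0.229  0.02 ]
   punch0 0.81 [ 0.515 -0.18   0.025]
   punch0 0.61 [ 0.515 -0.186  0.023]
   punch0_nose 0.85 [ 0.429 -0.323  0.02 ]
   hammer 0.69 [ 0.513 -0.179  0.029]
   hammer 0.65 [0.798 0.105 0.   ]
   hammer 0.25 
[... 634 characters left out ...]
 0.025]
   punch0 0.67 [ 0.49  -0.229  0.024]
   punch0 0.66 [ 0.458 -0.274  0.026]
   punch0 0.63 [ 0.513 -0.186  0.03 ]
   punch0_nose 0.87 [ 0.429 -0.319  0.025]
   hammer 0.64 [0.799 0.102 0.003]
   oilbottle 0.98 [ 0.774 -0.165  0.   ]
   oilbottle 0.32 [ 0.431 -0.321  0.025]
   carton 0.88 [ 0.757  0.272 -0.001]
wrist [[1.0, 0.001, -0.001, 0.649], [0.0, -0.953, -0.303, 0.078], [-0.001, 0.303, -0.953, 0.374], [0.0, 0.0, 0.0, 1.0]]
   plate 0.77 [0.579 0.032 0.   ]
   square_toe 0.67 [0.465 0.158 0.002]
   tray 0.91 [ 0.519 -0.282  0.   ]
   holder 0.52 [0.579 0.03  0.001]
   punch0 0.62 [ 0.512 -0.186  0.025]
   hammer 0.79 [ 0.797  0.109 -0.001]
   oilbottle 0.65 [ 0.768 -0.172 -0.001]
```

View pics/scene0.png

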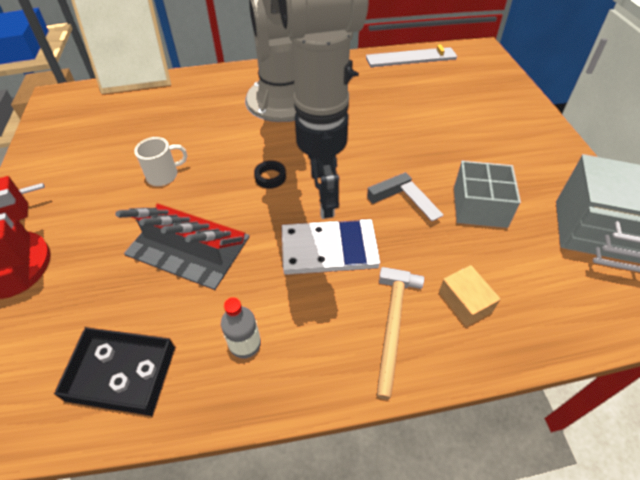

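View pics/side0.png

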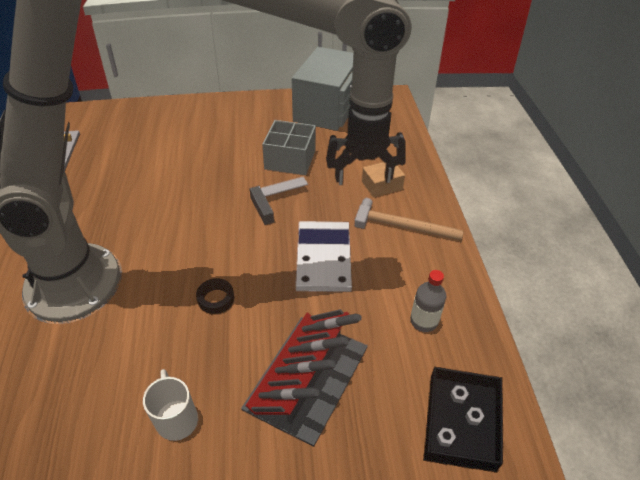

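View pics/wrist0.png

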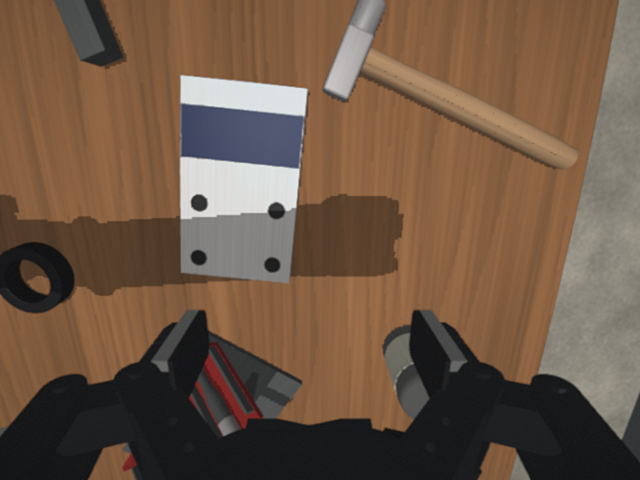

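The scene view shows four punches in the tray (about 120-215, 213-235 px), the holder at (487,195), the square at (405,190) and the plate at (330,245). Next I'll measure these more precisely.

```bash
cat >> h.py <<'E'
def rect(P):
    (c,s,a)=cv2.minAreaRect((P[:,:2]*1000).astype(np.float32)); return np.round(c,1),np.round(s,1),round(a,2)
E
python3 - <<'E'
from h import *
for n in ['scene','side']:
    d=img(n)
    for l,zl,zh in [('holder',.08,.09),('plate',.014,.023),('square',.028,.04),('square',.018,.027)]:
        r=ctrl.silhouettes(l,n)
        for q in r[:1]:
            m=cv2.erode(q['region'].astype(np.uint8),np.ones((2,2)))>0
            P=cloud(d,m); k=(P[:,2]>zl)&(P[:,2]<zh); print(n,l,round(q['score'],2),m.sum(),k.sum(), rect(P[k]) if k.sum()>9 else None, np.round(np.median(P[k][:,2]),4))
    for q in ctrl.silhouettes('punch0',n)[:6]:
        P=cloud(d,q['region']); k=P[:,2]>0.02;P=P[k]
        if len(P)<30: continue
        c=np.median(P,0); P=P[np.linalg.norm(P-c,axis=1)<.11]; c=P.mean(0)
        v=np.linalg.svd(P-c)[2][0]; v*=np.sign(v[2]); s=(P-c)@v
        print(n,'punch',round(q['score'],2),len(P),'c',np.round(c,4),'v',np.round(v,3),'ends',np.round(c+v*s.min(),3),np.round(c+v*s.max(),3))
E
```

```text
scene holder 0.86 3489 679 (array([526.4, 401.5]), array([118.8, 124. ]), 71.84) 0.0846
scene plate 0.76 4303 4013 (array([581.8,  28.8]), array([195.8, 120.5]), 84.21) 0.0193
scene square 0.67 1210 413 (array([494. , 216.4]), array([132.6, 111.4]), 17.87) 0.0352
scene square 0.67 1210 546 (array([502.4, 219.7]), array([140.3, 113.4]), 16.8) 0.0251
scene punch 0.88 369 c [ 0.5197 -0.3044  0.0981] v [ 0.601 -0.378  0.704] ends [ 0.46  -0.267  0.029] [ 0.558 -0.328  0.142]
scene punch 0.8 247 c [ 0.5795 -0.2158  0.101 ] v [ 0.591 -0.394  0.704] ends [ 0.526 -0.18   0.037] [ 0.615 -0.239  0.143]
scene punch 0.78 386 c [ 0.4854 -0.3523  0.0949] v [ 0.618 -0.352  0.703] ends [ 0.426 -0.319  0.027] [ 0.527 -0.376  0.142]
scene punch 0.76 333 c [ 0.5498 -0.2624  0.1006] v [ 0.595 -0.384  0.706] ends [ 0.495 -0.227  0.035] [ 0.586 -0.286  0.143]
side holder 0.68 2384 374 (array([524.2, 398.9]), array([124.4, 118.3]), 71.7) 0.084
side square 0.66 770 325 (array([496. , 211.8]), array([144. , 109.3]), 13.96) 0.0338
side square 0.66 770 351 (array([499.6, 216.6]), array([149.1, 110.9]), 17.51) 0.0242
side punch 0.95 580 c [ 0.4809 -0.3602  0.0978] v [ 0.597 -0.375  0.709] ends [ 0.422 -0.323  0.027] [ 0.52  -0.385  0.144]
side punch 0.85 478 c [ 0.5427 -0.2703  0.0997] v [ 0.604 -0.383  0.699] ends [ 0.483 -0.232  0.03 ] [ 0.58  -0.294  0.143]
side punch 0.65 549 c [ 0.5689 -0.2201  0.093 ] v [ 0.576 -0.398  0.714] ends [ 0.515 -0.183  0.027] [ 0.61  -0.248  0.144]
```

```bash
cat >> h.py <<'E'
def go(p,a=None,tip=False):
    """p: target grasp point world (hold point) ; a: world angle deg wanted for tool y. prints turn & shifts (turn done first)"""
    o,r=state()
    cur=np.degrees(np.arctan2(r[1,1],r[0,1])); print('tool y angle',round(cur,2))
    t=0
    if a is not None:
        t=(cur-a+180)%360-180   # positive turn about down axis lowers world angle
        c,s=np.cos(np.radians(a)),np.sin(np.radians(a)); y=np.array([c,s,0]); z=np.array([s,-c,0]); 
        if z@ (np.cross([0,0,-1],y))<0: z=-z
    else: y=r[:,1];z=r[:,2]
    if a is not None: x=np.array([0,0,-1.])
    else: x=r[:,0]
    g=np.array(o['eef_pos'])+r[:,0]*ctrl.hold_point_z
    d=np.array(p)-g
    print('grasp now',np.round(g,4),'turn',round(t,2),'shift xyz mm',np.round(1000*np.array([d@x,d@y,d@z]),1))
E
python3 -c "
from h import *
go([.5937,-.2299,.20],148.2)"
```

```text
t 2.7 pos [6.500e-01 1.000e-04 4.047e-01] grip 0.9966252256295042 F [-0.9 -0.3 -0.8]
[[ 1.e-04 -1.e-04  1.e+00]
 [ 0.e+00  1.e+00  1.e-04]
 [-1.e+00  0.e+00  1.e-04]]
j [-0.099  0.398  0.045  1.537 -0.019  1.207 -0.051]
tool y angle 90.01
grasp now [6.5e-01 1.0e-04 2.5e-01] turn -58.19 shift xyz mm [  50.   -73.3 -225.1]
```

>>> apply_moves([
  [0.5,0,0,0,-9.7],
  [0.5,0,0,0,-9.7],
  [0.5,0,0,0,-9.7],
  [0.5,0,0,0,-9.7],
  [0.5,0,0,0,-9.7],
  [0.5,0,0,0,-9.7],
], grip_force=20)

```text
time: 3.45
eef_pos: [0.65, -0.0, 0.4048]
tool_rot: [-0.796, 1.42, 0.796]
contact_force: [0.1, 0.3, 0.0]
gripper_width: 0.501
```

>>> apply_moves([
  [0.5,0,-0.0147,-0.045,0],
  [0.5,0,-0.0147,-0.045,0],
  [0.5,0,-0.0147,-0.045,0],
  [0.5,0.01,-0.0147,-0.045,0],
  [0.5,0.02,-0.0145,-0.045,0],
  [0.5,0.02,0,0,0],
  [0.5,0,0,0,0],
])

```text
time: 4.32
eef_pos: [0.593, -0.2301, 0.3531]
tool_rot: [-0.789, 1.424, 0.793]
contact_force: [0.7, 0.6, -0.6]
gripper_width: 0.5
```

```bash
python3 - <<'E'
from h import *
go([.5937,-.2299,.118])
for n in ['side','wrist']:
    save(img(n),n+'1.png')
E
```

```text
t 4.325 pos [ 0.593  -0.2301  0.3531] grip 0.5002810209608896 F [ 0.7  0.6 -0.6]
[[-3.300e-03 -8.494e-01  5.277e-01]
 [ 1.500e-03  5.277e-01  8.494e-01]
 [-1.000e+00  3.600e-03 -5.000e-04]]
j [ 0.346  0.415 -0.057  1.628  0.025  1.103  1.297]
tool y angle 148.15
grasp now [ 0.5925 -0.2298  0.1984] turn 0 shift xyz mm [80.4 -1.4  0.6]
```

View pics/wrist1.png

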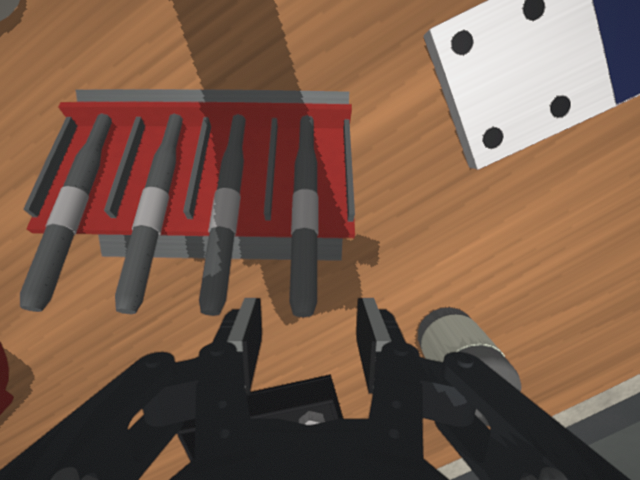

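View pics/side1.png

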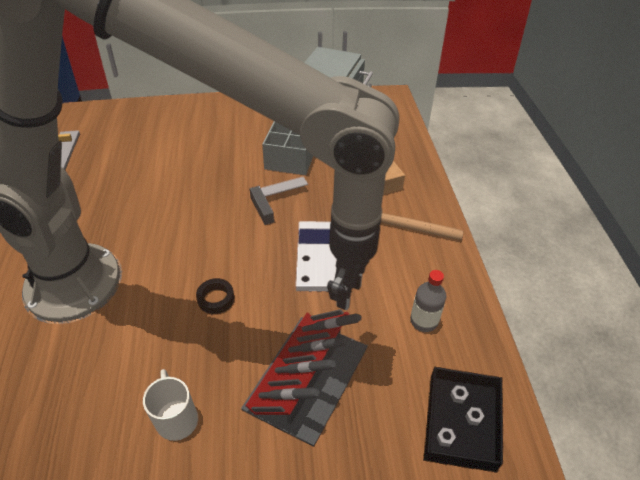

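Wrist view: the fourth punch runs straight up the picture with its head at (303,305), centred between the pads (about 250 and 368). I'll measure all the punches from this close view.

```bash
python3 - <<'E'
from h import *
d=img('wrist')
for q in ctrl.silhouettes('punch0','wrist')[:6]:
        P=cloud(d,q['region']); k=P[:,2]>0.02;P=P[k]
        if len(P)<30: continue
        c=np.median(P,0); P=P[np.linalg.norm(P-c,axis=1)<.11]; c=P.mean(0)
        v=np.linalg.svd(P-c)[2][0]; v*=np.sign(v[2]); s=(P-c)@v
        print('punch',round(q['score'],2),len(P),'c',np.round(c,4),'v',np.round(v,3),'ends',np.round(c+v*s.min(),3),np.round(c+v*s.max(),3),np.round(P[P[:,2].argmax()],3))
E
```

```text
punch 0.93 4537 c [ 0.5414 -0.2628  0.0992] v [ 0.593 -0.381  0.71 ] ends [ 0.483 -0.225  0.03 ] [ 0.579 -0.287  0.144] [ 0.578 -0.286  0.144]
punch 0.78 5532 c [ 0.4837 -0.3539  0.0984] v [ 0.595 -0.379  0.709] ends [ 0.426 -0.317  0.029] [ 0.521 -0.378  0.143] [ 0.518 -0.379  0.144]
punch 0.73 4659 c [ 0.5704 -0.2184  0.0997] v [ 0.595 -0.379  0.709] ends [ 0.511 -0.181  0.029] [ 0.608 -0.242  0.144] [ 0.606 -0.242  0.144]
punch 0.59 4910 c [ 0.5148 -0.3051  0.0992] v [ 0.596 -0.378  0.709] ends [ 0.457 -0.268  0.03 ] [ 0.552 -0.329  0.144] [ 0.549 -0.329  0.145]
```

>>> apply_moves([
  [0.5,0.03,0,0,0],
  [0.5,0.02,0,0,0],
  [0.5,0.015,0,0,0],
  [0.5,0.01,0,0,0],
  [0.5,0.005,0,0,0],
  [0.0,0,0,0,0],
  [0.0,0,0,0,0],
  [0.0,0,0,0,0],
], grip_force=20)

```text
time: 5.52
eef_pos: [0.594, -0.23, 0.2753]
tool_rot: [-0.792, 1.421, 0.791]
contact_force: [0.4, -0.2, 0.5]
gripper_width: 0.181
```

```bash
python3 - <<'E'
from h import *
state()
for n in ['side','wrist']:
    save(img(n),n+'2.png')
E
```

```text
t 5.525 pos [ 0.594  -0.23    0.2753] grip 0.18065968931433085 F [ 0.4 -0.2  0.5]
[[ 1.200e-03 -8.499e-01  5.270e-01]
 [-5.000e-04  5.270e-01  8.499e-01]
 [-1.000e+00 -1.200e-03  2.000e-04]]
j [ 0.345  0.493 -0.057  1.697  0.033  0.951  1.291]
```

View pics/wrist2.png

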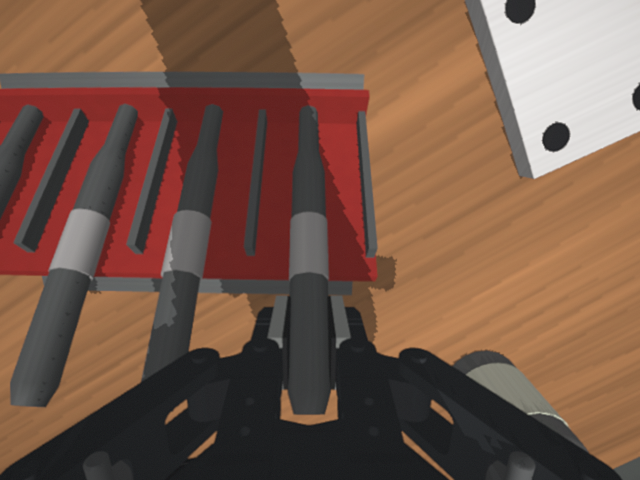

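The shank sits between the pads (308,330), opening 0.18 (about 15 mm). Lifting it and watching whether it swings.

>>> apply_moves([
  [0.0,-0.02,0,0,0],
  [0.0,-0.03,0,0,0],
  [0.0,-0.04,0,0,0],
  [0.0,-0.05,0,0,0],
  [0.0,0,0,0,0],
])

```text
time: 6.25
eef_pos: [0.5949, -0.2301, 0.4213]
tool_rot: [-0.797, 1.414, 0.784]
contact_force: [0.5, 0.8, -1.9]
gripper_width: 0.182
```

```bash
cat >> h.py <<'E'
def held(n='side',lab='punch0'):
    """fit held punch axis near the grasp point"""
    o=ctrl.get_obs(); r=R.from_rotvec(o['tool_rot']).as_matrix(); g=np.array(o['eef_pos'])+r[:,0]*ctrl.hold_point_z
    d=img(n)
    for q in ctrl.silhouettes(lab,n)[:6]:
        P=cloud(d,q['region'])
        if len(P)<20: continue
        c=np.median(P,0); P=P[np.linalg.norm(P-c,axis=1)<.12]; c=P.mean(0)
        v=np.linalg.svd(P-c)[2][0]; v*=np.sign(v[2]); s=(P-c)@v
        print('punch',round(q['score'],2),len(P),'dist',round(np.linalg.norm(np.cross(g-c,v)),3),'lean',round(np.degrees(np.arccos(min(1,v[2]))),1),'v',np.round(v,2),'low',np.round(c+v*s.min(),3),'hi',np.round(c+v*s.max(),3))
    print('grasp',np.round(g,3))
    return d
E
python3 - <<'E'
from h import *
state(); d=held(); save(d,'side3.png'); save(img('wrist'),'wrist3.png')
E
```

```text
t 6.25 pos [ 0.5949 -0.2301  0.4213] grip 0.18238976576079943 F [ 0.5  0.8 -1.9]
[[ 0.0108 -0.8498  0.527 ]
 [-0.0034  0.527   0.8499]
 [-0.9999 -0.011   0.0028]]
j [ 0.344  0.362 -0.056  1.549  0.021  1.219  1.3  ]
punch 0.88 595 dist 0.151 lean 43.0 v [ 0.55 -0.4   0.73] low [ 0.46  -0.27   0.024] hi [ 0.551 -0.336  0.144]
punch 0.82 464 dist 0.004 lean 44.6 v [ 0.6  -0.37  0.71] low [ 0.517 -0.186  0.173] hi [ 0.613 -0.246  0.288]
punch 0.68 563 dist 0.198 lean 44.6 v [ 0.59 -0.38  0.71] low [ 0.424 -0.324  0.029] hi [ 0.519 -0.385  0.144]
punch 0.63 562 dist 0.119 lean 42.0 v [ 0.52 -0.42  0.74] low [ 0.492 -0.225  0.021] hi [ 0.578 -0.295  0.144]
grasp [ 0.597 -0.231  0.267]
```

View pics/side3.png

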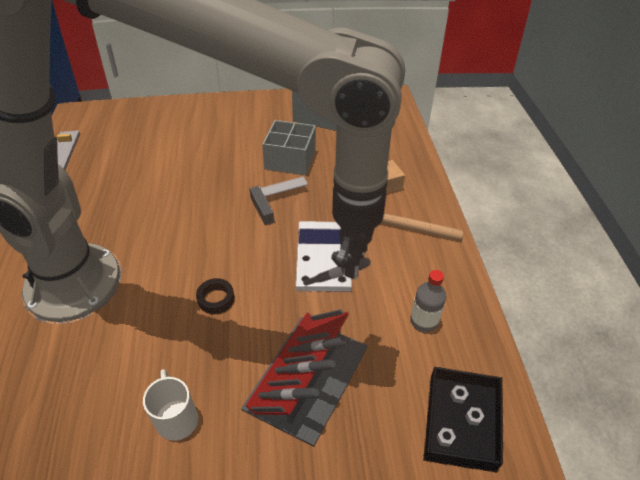

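The side view shows the punch held rigidly at about 45° (at 330,270), so it doesn't swing. I'll stand it up by pushing its nose against the far inside wall of the pocket. Carrying it over now.

```bash
cat >> h.py <<'E'
A=162.0; a_=np.array([np.cos(np.radians(A)),np.sin(np.radians(A)),0]); b_=np.array([-a_[1]*-1,-a_[0],0]); b_=np.array([a_[1],-a_[0],0])
C=np.array([.525,.402,0.])
def pocket(i,j): return C+.0285*(i*a_+j*b_)
E
python3 - <<'E'
from h import *
print(a_,b_,pocket(1,1))
go(pocket(1,1)+a_*-.074+[0,0,.225],162)
E
```

```text
[-0.95105652  0.30901699  0.        ] [0.30901699 0.95105652 0.        ] [0.50670187 0.4379121  0.        ]
t 6.4 pos [ 0.5933 -0.2296  0.4142] grip 0.18194666169517612 F [ 0.3 -0.1 -1.2]
[[-1.400e-03 -8.500e-01  5.268e-01]
 [ 5.000e-04  5.268e-01  8.500e-01]
 [-1.000e+00  1.500e-03 -3.000e-04]]
j [ 0.344  0.368 -0.056  1.557  0.021  1.219  1.3  ]
tool y angle 148.21
grasp now [ 0.593  -0.2295  0.2595] turn -13.79 shift xyz mm [ 34.5 214.4 608.1]
```

>>> apply_moves([
  [0.0,0,0,0,-6.9],
  [0.0,0,0,0,-6.9],
  [0.0,0,0.0153,0.0434,0],
  [0.0,0,0.0153,0.0434,0],
  [0.0,0,0.0153,0.0434,0],
  [0.0,0,0.0153,0.0434,0],
  [0.0,0,0.0153,0.0434,0],
  [0.0,0,0.0153,0.0434,0],
])

```text
time: 7.4
eef_pos: [0.5861, 0.0475, 0.4128]
tool_rot: [-0.974, 1.345, 0.977]
contact_force: [0.0, 0.2, -0.7]
gripper_width: 0.178
```

>>> apply_moves([
  [0.0,0,0.0153,0.0434,0],
  [0.0,0,0.0153,0.0434,0],
  [0.0,0,0.0153,0.0434,0],
  [0.0,0,0.0153,0.0434,0],
  [0.0,0,0.0153,0.0434,0],
  [0.0,0,0.0153,0.0434,0],
  [0.0,0,0.0153,0.0434,0],
  [0.0,0,0,0,0],
])

```text
time: 8.4
eef_pos: [0.5761, 0.3734, 0.4121]
tool_rot: [-0.978, 1.342, 0.985]
contact_force: [-0.3, 0.6, -1.6]
gripper_width: 0.183
```

```bash
python3 - <<'E'
from h import *
go(pocket(1,1)+a_*-.074+[0,0,.225],162)
d=held(); save(d,'side4.png'); d=held('scene'); save(d,'scene4.png'); save(img('wrist'),'wrist4.png')
for n in ['scene','side']: 
  img(n)
  for q in ctrl.tip_of('punch0_nose',n): print(n,q['score'],q['point'])
E
```

```text
t 8.4 pos [0.5761 0.3734 0.4121] grip 0.1828481039852369 F [-0.3  0.6 -1.6]
[[-5.400e-03 -9.536e-01  3.011e-01]
 [ 1.500e-03  3.011e-01  9.536e-01]
 [-1.000e+00  5.600e-03 -2.000e-04]]
j [-0.404  0.477 -0.34   1.419  0.156  1.276  0.51 ]
tool y angle 162.47
grasp now [0.5752 0.3736 0.2574] turn 0.47 shift xyz mm [32.4 11.1 40. ]
punch 0.78 591 dist 0.695 lean 44.0 v [ 0.57 -0.39  0.72] low [ 0.46  -0.272  0.028] hi [ 0.552 -0.336  0.144]
punch 0.63 501 dist 0.653 lean 45.5 v [ 0.6  -0.38  0.7 ] low [ 0.483 -0.232  0.03 ] hi [ 0.581 -0.294  0.144]
punch 0.6 575 dist 0.748 lean 44.5 v [ 0.59 -0.38  0.71] low [ 0.424 -0.323  0.029] hi [ 0.519 -0.385  0.144]
punch 0.52 286 dist 0.006 lean 45.7 v [ 0.68 -0.22  0.7 ] low [0.487 0.396 0.164] hi [0.598 0.361 0.278]
grasp [0.575 0.374 0.257]
punch 0.7 356 dist 0.683 lean 45.6 v [ 0.59 -0.4   0.7 ] low [ 0.463 -0.266  0.031] hi [ 0.558 -0.329  0.143]
punch 0.68 370 dist 0.736 lean 45.2 v [ 0.6  -0.38  0.7 ] low [ 0.428 -0.316  0.028] hi [ 0.526 -0.378  0.143]
punch 0.64 348 dist 0.641 lean 45.1 v [ 0.6  -0.38  0.71] low [ 0.49  -0.225  0.03 ] hi [ 0.586 -0.286  0.143]
punch 0.61 125 dist 0.007 lean 44.4 v [ 0.68 -0.18  0.71] low [0.51  0.383 0.178] hi [0.603 0.358 0.277]
grasp [0.578 0.368 0.258]
scene 0.87 [0.4258, -0.3247, 0.0209]
scene 0.53 [0.7976, 0.102, 0.0004]
side 0.69 [0.4282, -0.3225, 0.0252]
```

View pics/scene4.png

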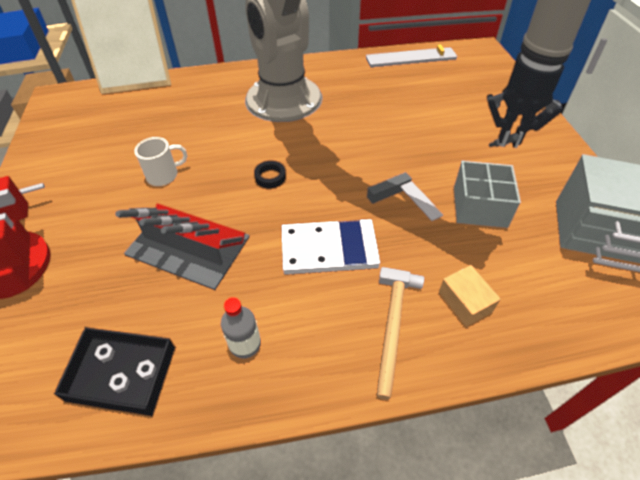

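View pics/wrist4.png

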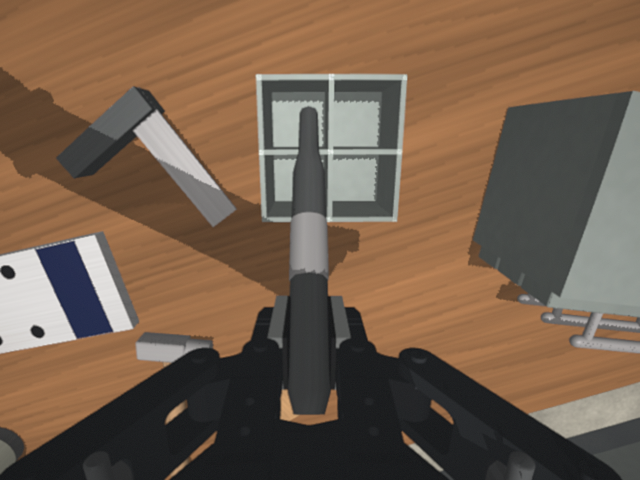

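The wrist view shows the holder squarely aligned (rim 257-405, 75-220 px), with a large grey box on its right. I'll measure the rim and the box's clearance.

```bash
python3 - <<'E'
from h import *
d=img('wrist'); r=ctrl.silhouettes('holder','wrist')[0]
P=cloud(d,r['region']); k=(P[:,2]>.078)&(P[:,2]<.092); print('rim z',np.median(P[k][:,2]),rect(P[k]))
v,u=np.nonzero(r['region']);
m=np.zeros((480,640),bool); m[150:290,480:640]=1
P=cloud(d,m);P=P[P[:,2]>.05]; print('box',P.min(0),P.max(0), 'at max z',np.median(P[P[:,2]>P[:,2].max()-.02],0))
for z in np.arange(.05,.3,.05):
    Q=P[abs(P[:,2]-z)<.01]
    if len(Q): print(z,'min y',Q[:,1].min().round(3),'b-coordinate min',((Q-C)@b_).min().round(3))
E
```

```text
rim z 0.08532974479785896 (array([521.6, 403. ]), array([118.9, 118.9]), 71.91)
box [0.5728996  0.5296562  0.05000622] [0.6859332  0.6013383  0.15303368] at max z [0.62934302 0.57325808 0.15011004]
0.05 min y 0.53 b-coordinate min 0.169
0.1 min y 0.53 b-coordinate min 0.169
0.15000000000000002 min y 0.533 b-coordinate min 0.169
```

```bash
sed -i 's/^C=.*/C=np.array([.5216,.403,0.])/' h.py; python3 - <<'E'
from h import *
go(pocket(1,1)+a_*-.074+[0,0,.225])
E
```

```text
t 8.95 pos [0.5791 0.3677 0.4149] grip 0.18432463684820583 F [ 0.1  0.2 -1.7]
[[ 3.000e-04 -9.508e-01  3.097e-01]
 [-0.000e+00  3.097e-01  9.508e-01]
 [-1.000e+00 -3.000e-04  1.000e-04]]
j [-0.399  0.472 -0.335  1.418  0.157  1.277  0.51 ]
tool y angle 161.96
grasp now [0.5791 0.3677 0.2602] turn 0 shift xyz mm [35.2 20.2 44.3]
```

>>> apply_moves([
  [0.0,0,0.01,0.022,0],
  [0.0,0,0.01,0.022,0],
  [0.0,0.02,0,0,0],
  [0.0,0.015,0,0,0],
  [0.0,0.015,0,0,0],
  [0.0,0.015,0,0,0],
  [0.0,0,0,0,0],
  [0.0,0,0,0,0],
])

```text
time: 9.95
eef_pos: [0.5737, 0.4162, 0.3502]
tool_rot: [-0.974, 1.341, 0.974]
contact_force: [0.1, 0.1, -1.5]
gripper_width: 0.178
```

```bash
python3 - <<'E'
from h import *
go(pocket(1,1)+a_*-.074+[0,0,.152])
d=img('wrist'); save(d,'wrist5.png')
E
```

```text
t 9.95 pos [0.5737 0.4162 0.3502] grip 0.1783969959486101 F [ 0.1  0.1 -1.5]
[[ 8.000e-04 -9.510e-01  3.093e-01]
 [ 6.000e-04  3.093e-01  9.510e-01]
 [-1.000e+00 -6.000e-04  8.000e-04]]
j [-0.466  0.559 -0.335  1.43   0.19   1.183  0.431]
tool y angle 161.99
grasp now [0.5739 0.4163 0.1955] turn 0 shift xyz mm [43.5  0.1 -0.3]
```

View pics/wrist5.png

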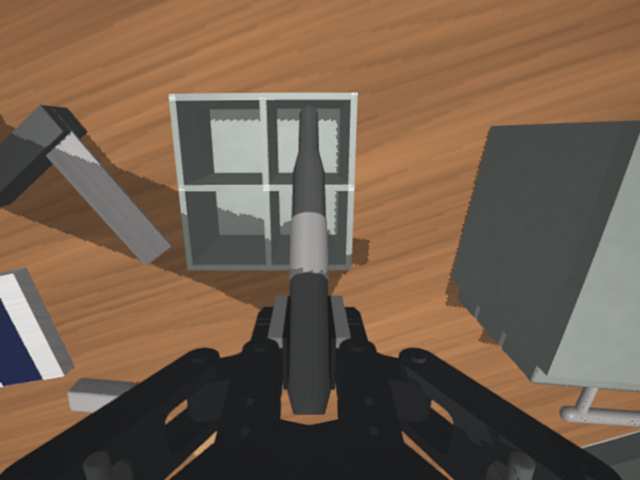

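>>> apply_moves([
  [0.0,0.0,-0.005,0,0],
  [0.0,0.01,0,0,0],
  [0.0,0.011,0,0,0],
  [0.0,0.011,0,0,0],
  [0.0,0.011,0,0,0],
  [0.0,0,0,0,0],
])

```text
time: 10.75
eef_pos: [0.5777, 0.4148, 0.3053]
tool_rot: [-0.975, 1.344, 0.976]
contact_force: [-0.4, -0.7, -1.5]
gripper_width: 0.183
```

```bash
python3 - <<'E'
from h import *
go(pocket(1,1)+[0,0,.152])
d=img('wrist'); save(d,'wrist6.png')
E
```

```text
t 10.75 pos [0.5777 0.4148 0.3053] grip 0.1825135057324014 F [-0.4 -0.7 -1.5]
[[-0.0019 -0.9512  0.3085]
 [-0.0011  0.3085  0.9512]
 [-1.      0.0015 -0.0016]]
j [-0.465  0.601 -0.328  1.465  0.204  1.111  0.427]
tool y angle 162.03
grasp now [0.5774 0.4146 0.1506] turn 0 shift xyz mm [-1.3 78.   0.3]
```

View pics/wrist6.png

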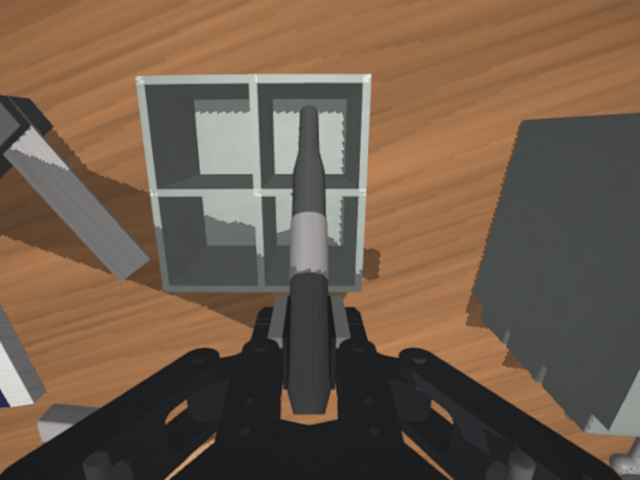

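The nose is inside the far-right pocket at (308,108), with no contact yet. Now pushing it toward the far wall to stand it up.

>>> apply_moves([
  [0.0,0.0,0.01,0,0],
  [0.0,0,0.01,0,0],
  [0.0,0,0.01,0,0],
  [0.0,0,0.01,0,0],
  [0.0,0,0.008,0,0],
  [0.0,0,0,0,0],
])

```text
time: 11.55
eef_pos: [0.531, 0.4304, 0.3065]
tool_rot: [-0.975, 1.342, 0.977]
contact_force: [1.2, 0.8, -0.9]
gripper_width: 0.183
```

```bash
python3 - <<'E'
from h import *
go(pocket(1,1)+[0,0,.152])
d=img('wrist'); save(d,'wrist7.png');held()
E
```

```text
t 11.55 pos [0.531  0.4304 0.3065] grip 0.18317829164398197 F [ 1.2  0.8 -0.9]
[[-1.800e-03 -9.516e-01  3.073e-01]
 [ 2.000e-04  3.073e-01  9.516e-01]
 [-1.000e+00  1.800e-03 -4.000e-04]]
j [-0.507  0.554 -0.341  1.542  0.199  1.081  0.364]
tool y angle 162.1
grasp now [0.5307 0.4304 0.1518] turn 0 shift xyz mm [-0.1 28.7 -0.4]
punch 0.91 557 dist 0.706 lean 45.2 v [ 0.6  -0.38  0.7 ] low [ 0.454 -0.273  0.028] hi [ 0.552 -0.336  0.143]
punch 0.71 531 dist 0.656 lean 44.1 v [ 0.57 -0.4   0.72] low [ 0.487 -0.229  0.027] hi [ 0.579 -0.294  0.143]
punch 0.68 164 dist 0.009 lean 25.8 v [ 0.41 -0.15  0.9 ] low [0.502 0.435 0.074] hi [0.549 0.418 0.178]
punch 0.58 595 dist 0.76 lean 44.6 v [ 0.59 -0.38  0.71] low [ 0.425 -0.324  0.03 ] hi [ 0.52  -0.385  0.144]
punch 0.4 917 dist 0.155 lean 88.1 v [-0.61 -0.79  0.03] low [0.541 0.312 0.022] hi [0.423 0.161 0.028]
grasp [0.531 0.43  0.152]
```

View pics/wrist7.png

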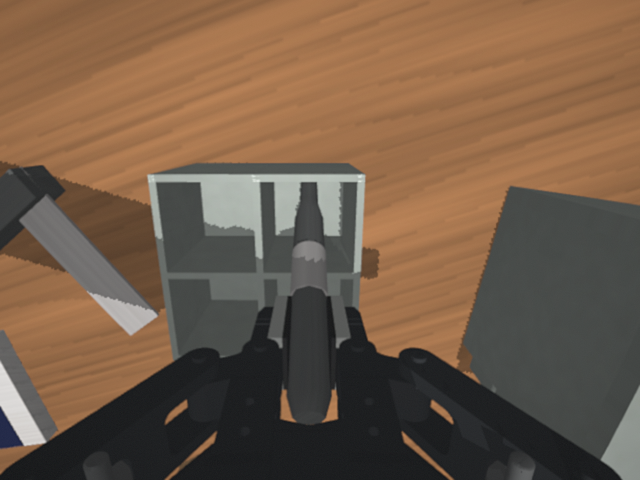

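The lean is down to about 26° with negligible force. Continuing.

>>> apply_moves([
  [0.0,0.0,0.01,0,0],
  [0.0,0,0.01,0,0],
  [0.0,0,0.01,0,0],
  [0.0,0,0.01,0,0],
  [0.0,0,0.006,0,0],
  [0.0,0,0,0,0],
])

```text
time: 12.45
eef_pos: [0.4878, 0.4443, 0.3066]
tool_rot: [-0.975, 1.342, 0.976]
contact_force: [-0.3, -0.3, -1.6]
gripper_width: 0.187
```

```bash
python3 - <<'E'
from h import *
go(pocket(1,1)+[0,0,.152])
d=held();save(d,'side8.png')
E
```

```text
t 12.45 pos [0.4878 0.4443 0.3066] grip 0.18659231674623497 F [-0.3 -0.3 -1.6]
[[-1.300e-03 -9.514e-01  3.080e-01]
 [ 2.000e-04  3.080e-01  9.514e-01]
 [-1.000e+00  1.300e-03 -2.000e-04]]
j [-0.55   0.516 -0.353  1.605  0.196  1.056  0.3  ]
tool y angle 162.06
grasp now [0.4875 0.4443 0.1519] turn 0 shift xyz mm [ -0.1 -16.6  -0.3]
punch 0.85 545 dist 0.662 lean 43.7 v [ 0.56 -0.4   0.72] low [ 0.486 -0.228  0.024] hi [ 0.578 -0.294  0.143]
punch 0.8 588 dist 0.707 lean 42.7 v [ 0.55 -0.39  0.74] low [ 0.461 -0.272  0.025] hi [ 0.55  -0.336  0.144]
punch 0.73 115 dist 0.014 lean 7.9 v [ 0.12 -0.06  0.99] low [0.486 0.44  0.054] hi [0.501 0.433 0.176]
punch 0.64 605 dist 0.762 lean 44.3 v [ 0.59 -0.38  0.72] low [ 0.424 -0.322  0.027] hi [ 0.519 -0.385  0.144]
grasp [0.488 0.444 0.152]
```

View pics/side8.png

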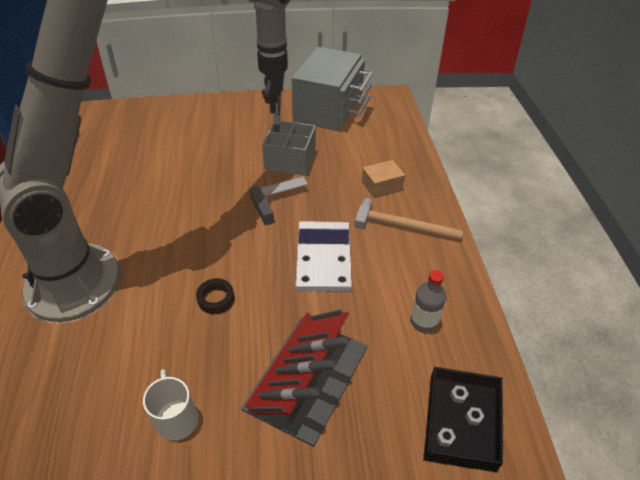

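>>> apply_moves([
  [0.0,0.006,0.004,0,0],
  [0.0,0.006,0.004,0,0],
  [0.0,0.004,0,0,0],
  [0.0,0,0,0,0],
  [0.4,0,0,0,0],
  [0.4,0,0,0,0],
  [0.4,0,0,0,0],
  [0.4,0,0,0,0],
])

```text
time: 13.55
eef_pos: [0.481, 0.4464, 0.2908]
tool_rot: [-0.975, 1.342, 0.975]
contact_force: [-0.3, 0.3, -0.1]
gripper_width: 0.401
```

```bash
python3 - <<'E'
from h import *
go(pocket(1,1)+[0,0,.152])
d=held();d=img('wrist');save(d,'wrist9.png')
E
```

```text
t 13.55 pos [0.481  0.4464 0.2908] grip 0.40077825611784695 F [-0.3  0.3 -0.1]
[[-1.000e-04 -9.511e-01  3.088e-01]
 [ 2.000e-04  3.088e-01  9.511e-01]
 [-1.000e+00  2.000e-04  1.000e-04]]
j [-0.559  0.526 -0.351  1.628  0.203  1.024  0.284]
tool y angle 162.02
grasp now [0.481  0.4464 0.1361] turn 0 shift xyz mm [-15.9 -23.5  -0.2]
punch 0.98 522 dist 0.659 lean 45.0 v [ 0.59 -0.39  0.71] low [ 0.484 -0.231  0.028] hi [ 0.58  -0.294  0.143]
punch 0.94 559 dist 0.705 lean 44.7 v [ 0.59 -0.38  0.71] low [ 0.456 -0.273  0.028] hi [ 0.552 -0.336  0.144]
punch 0.73 567 dist 0.758 lean 44.9 v [ 0.59 -0.38  0.71] low [ 0.423 -0.323  0.029] hi [ 0.519 -0.385  0.144]
punch 0.59 143 dist 0.014 lean 3.0 v [ 0.05 -0.03  1.  ] low [0.488 0.438 0.072] hi [0.493 0.436 0.166]
grasp [0.481 0.446 0.136]
```

View pics/wrist9.png

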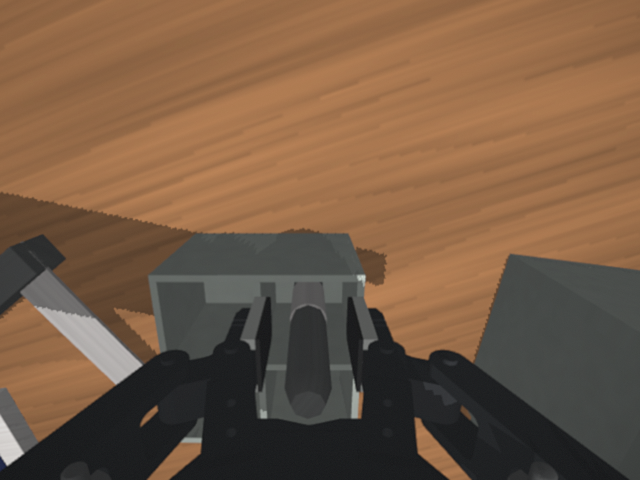

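The wrist view shows the punch released and standing nearly vertical against the far wall at (308,345), 3° lean. Going up and back for the next one.

>>> apply_moves([
  [0.4,-0.03,0,0,0],
  [0.4,-0.05,0,0,0],
  [0.5,-0.05,0,0,0],
  [0.5,0,0,-0.05,6.9],
  [0.5,0,0,-0.05,6.9],
  [0.5,0,0,-0.05,0],
  [0.5,0,0,-0.055,0],
  [0.5,0,0,0,0],
])

```text
time: 14.7
eef_pos: [0.3878, 0.2607, 0.4204]
tool_rot: [-0.791, 1.425, 0.787]
contact_force: [0.0, 0.3, 0.5]
gripper_width: 0.501
```

```bash
python3 - <<'E'
from h import *
go([.565,-.2755,.118],147.7)
E
```

```text
t 14.7 pos [0.3878 0.2607 0.4204] grip 0.501159351212093 F [0.  0.3 0.5]
[[-5.000e-04 -8.480e-01  5.301e-01]
 [-3.000e-03  5.301e-01  8.480e-01]
 [-1.000e+00 -1.200e-03 -2.800e-03]]
j [-0.388  0.065 -0.31   1.925  0.024  1.157  0.306]
tool y angle 147.99
grasp now [0.3877 0.2602 0.2657] turn 0.29 shift xyz mm [ 147.7 -436.1 -358.1]
```

>>> apply_moves([
  [0.5,0,-0.0436,-0.0358,0],
  [0.5,0,-0.0436,-0.0358,0],
  [0.5,0,-0.0436,-0.0358,0],
  [0.5,0,-0.0436,-0.0358,0],
  [0.5,0,-0.0436,-0.0358,0],
  [0.5,0,-0.0436,-0.0358,0],
  [0.5,0,-0.0436,-0.0358,0],
  [0.5,0,-0.0436,-0.0358,0],
])

```text
time: 15.7
eef_pos: [0.5365, -0.1643, 0.421]
tool_rot: [-0.793, 1.42, 0.792]
contact_force: [0.4, 0.5, -0.3]
gripper_width: 0.5
```

>>> apply_moves([
  [0.5,0,-0.0436,-0.0358,0],
  [0.5,0,-0.0436,-0.0358,0],
  [0.5,0.03,0,0,0],
  [0.5,0.03,0,0,0],
  [0.5,0,0,0,0],
  [0.5,0,0,0,0],
])

```text
time: 16.45
eef_pos: [0.5723, -0.2698, 0.3619]
tool_rot: [-0.793, 1.42, 0.791]
contact_force: [0.1, 0.2, -0.1]
gripper_width: 0.501
```

```bash
python3 - <<'E'
from h import *
go([.565,-.2755,.118],147.7)
d=img('wrist');save(d,'wrist10.png')
E
```

```text
t 16.45 pos [ 0.5723 -0.2698  0.3619] grip 0.5008851521972503 F [ 0.1  0.2 -0.1]
[[ 2.000e-03 -8.503e-01  5.263e-01]
 [-8.000e-04  5.263e-01  8.503e-01]
 [-1.000e+00 -2.100e-03  4.000e-04]]
j [ 0.261  0.404  0.148  1.634 -0.065  1.106  1.444]
tool y angle 148.25
grasp now [ 0.5726 -0.2699  0.2072] turn 0.55 shift xyz mm [89.2  3.4 -8.8]
```

View pics/wrist10.png

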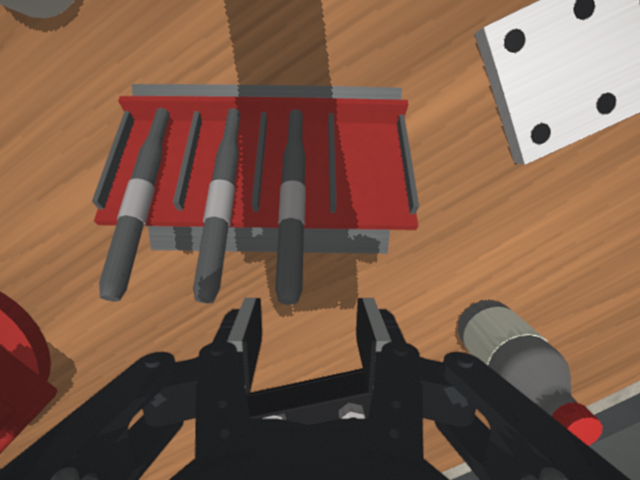

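Punch now at (290,290), about 9 mm left of the pad centre, which agrees with the computed shift. Correcting, descending and gripping.

>>> apply_moves([
  [0.5,0.03,0.003,-0.009,0.5],
  [0.5,0.02,0,0,0],
  [0.5,0.02,0,0,0],
  [0.5,0.013,0,0,0],
  [0.5,0.006,0,0,0],
  [0.0,0,0,0,0],
  [0.0,0,0,0,0],
  [0.0,0,0,0,0],
])

```text
time: 17.5
eef_pos: [0.5643, -0.2763, 0.2726]
tool_rot: [-0.786, 1.424, 0.784]
contact_force: [-0.6, -0.3, 1.3]
gripper_width: 0.181
```

>>> apply_moves([
  [0.0,-0.02,0,0,0],
  [0.0,-0.03,0,0,0],
  [0.0,-0.04,0,0,0],
  [0.0,-0.05,0,0,0],
  [0.0,0,0,0,0],
])

```text
time: 18.12
eef_pos: [0.5651, -0.2767, 0.4168]
tool_rot: [-0.79, 1.418, 0.778]
contact_force: [1.5, 1.0, -1.4]
gripper_width: 0.184
```

```bash
python3 - <<'E'
from h import *
held()
go(pocket(1,-1)+a_*-.079+[0,0,.255],162)
E
```

```text
punch 0.83 596 dist 0.15 lean 44.1 v [ 0.58 -0.38  0.72] low [ 0.424 -0.322  0.026] hi [ 0.519 -0.385  0.144]
punch 0.77 586 dist 0.113 lean 43.9 v [ 0.57 -0.39  0.72] low [ 0.458 -0.272  0.027] hi [ 0.551 -0.337  0.145]
punch 0.69 430 dist 0.005 lean 44.8 v [ 0.6  -0.38  0.71] low [ 0.487 -0.232  0.172] hi [ 0.583 -0.293  0.287]
punch 0.61 66 dist 0.712 lean 8.7 v [-0.14 -0.06  0.99] low [0.49  0.439 0.072] hi [0.484 0.436 0.115]
grasp [ 0.566 -0.277  0.262]
t 18.225 pos [ 0.5638 -0.2758  0.4117] grip 0.1825301310522479 F [-0.5 -0.5 -2.3]
[[ 3.000e-04 -8.454e-01  5.342e-01]
 [ 1.000e-04  5.342e-01  8.454e-01]
 [-1.000e+00 -2.000e-04  3.000e-04]]
j [ 0.266  0.357  0.159  1.588 -0.06   1.202  1.444]
tool y angle 147.71
grasp now [ 0.5639 -0.2758  0.257 ] turn -14.29 shift xyz mm [  2.  199.5 604. ]
```

>>> apply_moves([
  [0.0,0,0,0,-7.1],
  [0.0,0,0,0,-7.2],
  [0.0,0,0.0143,0.0431,0],
  [0.0,0,0.0143,0.0431,0],
  [0.0,0,0.0143,0.0431,0],
  [0.0,0,0.0143,0.0431,0],
  [0.0,0,0.0143,0.0431,0],
  [0.0,0,0.0143,0.0431,0],
])

```text
time: 19.23
eef_pos: [0.5615, -0.002, 0.4094]
tool_rot: [-0.974, 1.345, 0.977]
contact_force: [0.2, 0.1, -1.8]
gripper_width: 0.187
```

>>> apply_moves([
  [0.0,0,0.0143,0.0431,0],
  [0.0,0,0.0143,0.0431,0],
  [0.0,0,0.0143,0.0431,0],
  [0.0,0,0.0143,0.0431,0],
  [0.0,0,0.0143,0.0431,0],
  [0.0,0,0.0143,0.0431,0],
  [0.0,0,0,0,0],
  [0.0,0,0,0,0],
])

```text
time: 20.23
eef_pos: [0.5603, 0.2683, 0.4097]
tool_rot: [-0.976, 1.346, 0.975]
contact_force: [0.4, -0.3, -1.0]
gripper_width: 0.185
```

```bash
python3 - <<'E'
from h import *
d=img('wrist');save(d,'wrist11.png')
go(pocket(1,-1)+a_*-.079+[0,0,.195],162)
E
```

```text
t 20.275 pos [0.5607 0.2675 0.4101] grip 0.1843002045852403 F [ 0.9 -0.6 -2.2]
[[-0.0022 -0.9506  0.3104]
 [-0.0025  0.3104  0.9506]
 [-1.      0.0013 -0.003 ]]
j [-0.396  0.347 -0.154  1.597  0.057  1.205  0.694]
tool y angle 161.92
grasp now [0.5604 0.2671 0.2554] turn -0.08 shift xyz mm [60.4 28.4 88.8]
```

View pics/wrist11.png

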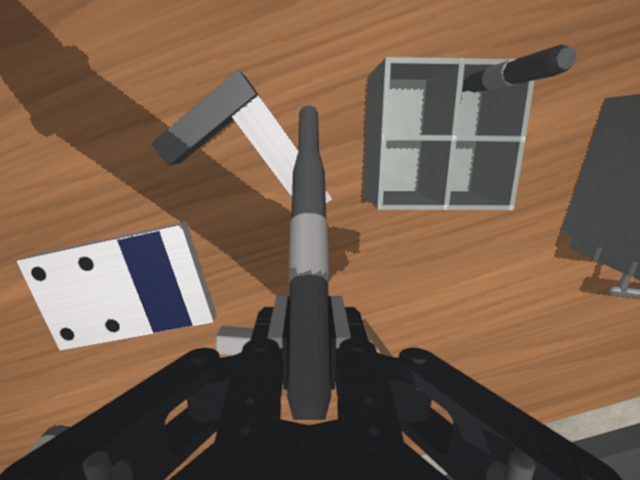

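>>> apply_moves([
  [0.0,0,0.014,0.0445,0],
  [0.0,0,0.014,0.0445,0],
  [0.0,0.02,0,0,0],
  [0.0,0.02,0,0,0],
  [0.0,0.02,0,0,0],
  [0.0,0,0,0,0],
  [0.0,0,0,0,0],
])

```text
time: 21.15
eef_pos: [0.5619, 0.3619, 0.3523]
tool_rot: [-0.974, 1.341, 0.974]
contact_force: [0.5, 0.7, -1.3]
gripper_width: 0.188
```

```bash
python3 - <<'E'
from h import *
d=img('wrist');save(d,'wrist12.png')
go(pocket(1,-1)+a_*-.079+[0,0,.151],162)
E
```

```text
t 21.2 pos [0.5619 0.3621 0.3528] grip 0.1833899861928332 F [ 0.6  0.2 -1.1]
[[ 0.0017 -0.9509  0.3095]
 [ 0.0011  0.3095  0.9509]
 [-1.     -0.0013  0.0015]]
j [-0.509  0.473 -0.179  1.543  0.09   1.131  0.55 ]
tool y angle 161.97
grasp now [0.5622 0.3623 0.1981] turn -0.03 shift xyz mm [47.1  0.7 -2.3]
```

View pics/wrist12.png

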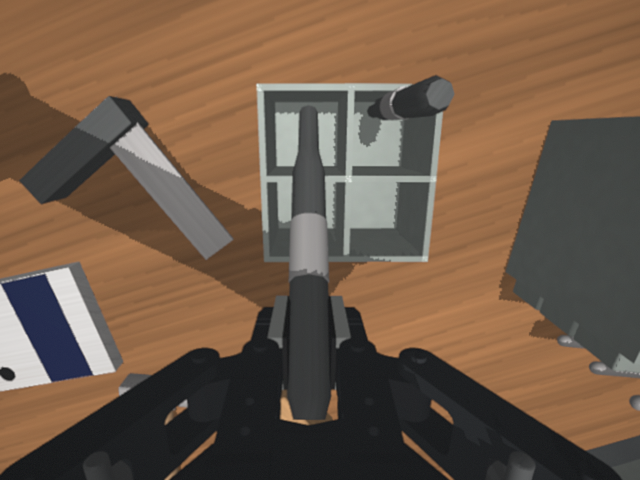

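The nose (308,108) is over the left far pocket and the first punch is standing in the right one. Lower and stand it up.

>>> apply_moves([
  [0.0,0.011,0,-0.002,0],
  [0.0,0.012,0,0,0],
  [0.0,0.012,0,0,0],
  [0.0,0.012,0,0,0],
  [0.0,0,0,0,0],
  [0.0,0,0.01,0,0],
  [0.0,0,0.01,0,0],
  [0.0,0,0.01,0,0],
])

```text
time: 22.2
eef_pos: [0.5337, 0.3692, 0.3068]
tool_rot: [-0.976, 1.336, 0.971]
contact_force: [3.9, -2.2, 1.4]
gripper_width: 0.183
```

>>> apply_moves([
  [0.0,0,0.01,0,0],
  [0.0,0,0.01,0,0],
  [0.0,0,0.01,0,0],
  [0.0,0,0.01,0,0],
  [0.0,0,0.01,0,0],
  [0.0,0,0.01,0,0],
  [0.0,0,0.008,0,0],
  [0.0,0,0,0,0],
])

```text
time: 23.2
eef_pos: [0.4666, 0.391, 0.3045]
tool_rot: [-0.975, 1.343, 0.976]
contact_force: [1.1, 0.6, -1.4]
gripper_width: 0.183
```

```bash
python3 - <<'E'
from h import *
held()
d=img('wrist');save(d,'wrist13.png')
go(pocket(1,-1)+[0,0,.136],162)
E
```

```text
punch 0.82 599 dist 0.709 lean 44.4 v [ 0.59 -0.37  0.71] low [ 0.424 -0.324  0.029] hi [ 0.519 -0.384  0.144]
punch 0.66 549 dist 0.657 lean 45.2 v [ 0.6  -0.38  0.7 ] low [ 0.454 -0.274  0.028] hi [ 0.552 -0.336  0.144]
punch 0.65 129 dist 0.013 lean 5.2 v [ 0.09 -0.03  1.  ] low [0.469 0.384 0.071] hi [0.477 0.382 0.161]
punch 0.51 147 dist 0.051 lean 2.8 v [ 0.03 -0.04  1.  ] low [0.488 0.439 0.072] hi [0.491 0.435 0.163]
grasp [0.466 0.391 0.15 ]
t 23.35 pos [0.467  0.3908 0.3042] grip 0.17956082964922318 F [-0.  -0.  -1.3]
[[-2.200e-03 -9.511e-01  3.089e-01]
 [-3.000e-04  3.089e-01  9.511e-01]
 [-1.000e+00  2.000e-03 -1.000e-03]]
j [-0.609  0.422 -0.204  1.741  0.098  0.99   0.407]
tool y angle 162.01
grasp now [0.4666 0.3907 0.1495] turn 0.01 shift xyz mm [ 13.5 -20.    0.2]
```

View pics/wrist13.png

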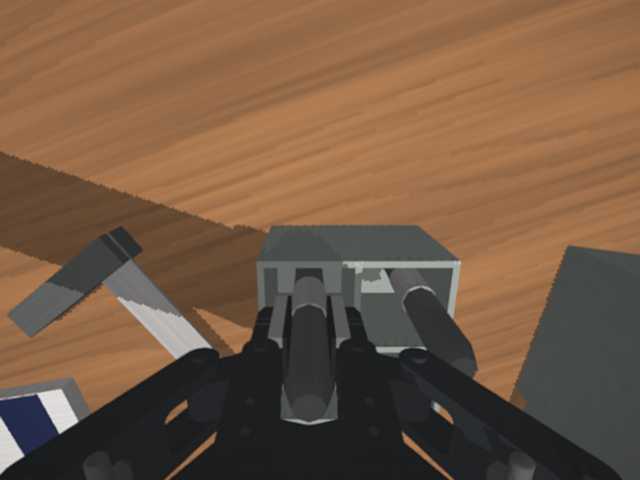

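>>> apply_moves([
  [0.0,0.006,0.003,0,0],
  [0.0,0.006,0,0,0],
  [0.0,0.003,0,0,0],
  [0.0,0,0,0,0],
  [0.35,0,0,0,0],
  [0.35,0,0,0,0],
  [0.35,0,0,0,0],
  [0.35,0,0,0,0],
])

```text
time: 24.35
eef_pos: [0.4647, 0.3916, 0.2899]
tool_rot: [-0.975, 1.341, 0.975]
contact_force: [0.1, 0.1, -0.8]
gripper_width: 0.351
```

>>> apply_moves([
  [0.35,-0.03,0,0,0],
  [0.35,-0.05,0,0,0],
  [0.5,-0.05,0,0,0],
  [0.5,0,0,-0.05,7.1],
  [0.5,0,0,-0.05,7.2],
  [0.5,0,0,-0.05,0],
  [0.5,0,0,0,0],
])

```text
time: 25.22
eef_pos: [0.4001, 0.2533, 0.4197]
tool_rot: [-0.783, 1.427, 0.781]
contact_force: [0.9, 1.1, -0.2]
gripper_width: 0.498
```

```bash
python3 - <<'E'
from h import *
held()
go([.536,-.322,.205],147.7)
E
```

```text
punch 0.67 198 dist 0.204 lean 0.3 v [-0.   -0.01  1.  ] low [0.489 0.438 0.053] hi [0.489 0.438 0.167]
punch 0.59 585 dist 0.576 lean 42.2 v [ 0.54 -0.4   0.74] low [ 0.461 -0.269  0.022] hi [ 0.55  -0.336  0.144]
punch 0.46 210 dist 0.133 lean 7.2 v [-0.02 -0.12  0.99] low [0.472 0.394 0.059] hi [0.47  0.381 0.166]
punch 0.23 1120 dist 0.257 lean 85.5 v [0.99 0.09 0.08] low [0.71  0.25  0.033] hi [0.812 0.259 0.041]
grasp [0.4   0.253 0.265]
t 25.325 pos [0.4014 0.2566 0.4203] grip 0.4971966321585753 F [0.4 0.6 0. ]
[[ 1.400e-03 -8.453e-01  5.343e-01]
 [ 1.200e-03  5.344e-01  8.453e-01]
 [-1.000e+00 -5.000e-04  1.700e-03]]
j [-0.519  0.076 -0.147  1.912  0.012  1.153  0.336]
tool y angle 147.7
grasp now [0.4016 0.2568 0.2656] turn 0.0 shift xyz mm [  60.6 -422.9 -417.4]
```

Both punches stand (leans about 0° and 7°). On to the third.

>>> apply_moves([
  [0.5,0,-0.0385,-0.038,0],
  [0.5,0,-0.0385,-0.038,0],
  [0.5,0,-0.0385,-0.038,0],
  [0.5,0,-0.0385,-0.038,0],
  [0.5,0,-0.0385,-0.038,0],
  [0.5,0,-0.0385,-0.038,0],
  [0.5,0,-0.0385,-0.038,0],
  [0.5,0,-0.0385,-0.038,0],
])

```text
time: 26.32
eef_pos: [0.5013, -0.1659, 0.4199]
tool_rot: [-0.787, 1.423, 0.786]
contact_force: [0.7, 0.6, -0.1]
gripper_width: 0.501
```

>>> apply_moves([
  [0.5,0,-0.0385,-0.038,0],
  [0.5,0,-0.0385,-0.038,0],
  [0.5,0,-0.0385,-0.038,0],
  [0.5,0.03,0,0,0],
  [0.5,0.03,0,0,0],
  [0.5,0,0,0,0],
  [0.5,0,0,0,0],
])

```text
time: 27.2
eef_pos: [0.5375, -0.323, 0.3606]
tool_rot: [-0.787, 1.423, 0.784]
contact_force: [-0.1, -0.2, 0.8]
gripper_width: 0.499
```

```bash
python3 - <<'E'
from h import *
d=img('wrist');save(d,'wrist14.png')
go([.536,-.322,.118],147.7)
E
```

```text
t 27.25 pos [ 0.5373 -0.3232  0.3612] grip 0.4988310138043682 F [ 0.3 -0.2  0.5]
[[ 2.600e-03 -8.459e-01  5.334e-01]
 [-1.400e-03  5.334e-01  8.459e-01]
 [-1.000e+00 -2.900e-03  2.000e-04]]
j [ 0.213  0.41   0.346  1.654 -0.152  1.101  1.609]
tool y angle 147.77
grasp now [ 0.5377 -0.3234  0.2065] turn 0.07 shift xyz mm [88.5  2.2  0.3]
```

View pics/wrist14.png

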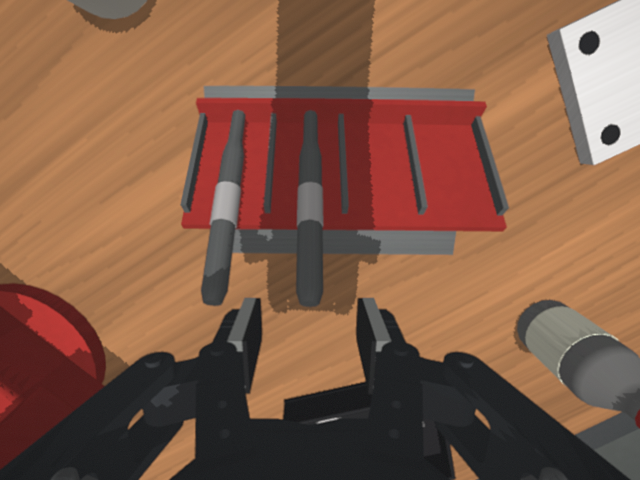

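The third punch is centred between the pads at (310,290).

>>> apply_moves([
  [0.5,0.03,0.002,0,0],
  [0.5,0.02,0,0,0],
  [0.5,0.02,0,0,0],
  [0.5,0.013,0,0,0],
  [0.5,0.005,0,0,0],
  [0.0,0,0,0,0],
  [0.0,0,0,0,0],
  [0.0,0,0,0,0],
])

```text
time: 28.25
eef_pos: [0.5348, -0.3223, 0.2726]
tool_rot: [-0.786, 1.423, 0.784]
contact_force: [-0.1, 0.1, 2.1]
gripper_width: 0.181
```

>>> apply_moves([
  [0.0,-0.02,0,0,0],
  [0.0,-0.03,0,0,0],
  [0.0,-0.04,0,0,0],
  [0.0,-0.05,0,0,-7.1],
  [0.0,0,0,0,-7.2],
  [0.0,0,0,0,0],
])

```text
time: 29.0
eef_pos: [0.5341, -0.3223, 0.4133]
tool_rot: [-0.975, 1.341, 0.972]
contact_force: [-0.5, 0.2, -1.2]
gripper_width: 0.18
```

```bash
python3 - <<'E'
from h import *
held()
go(pocket(-1,1)+a_*-.079+[0,0,.275],162)
go(pocket(-1,1)+a_*-.079+[0,0,.275])
E
```

```text
punch 0.85 553 dist 0.113 lean 44.7 v [ 0.6  -0.37  0.71] low [ 0.425 -0.325  0.031] hi [ 0.52  -0.385  0.144]
punch 0.58 679 dist 0.348 lean 88.2 v [-0.38 -0.92  0.03] low [0.49  0.292 0.025] hi [0.432 0.149 0.03 ]
punch 0.57 480 dist 0.005 lean 45.3 v [ 0.67 -0.23  0.7 ] low [ 0.445 -0.297  0.169] hi [ 0.554 -0.333  0.283]
grasp [ 0.534 -0.322  0.259]
t 29.1 pos [ 0.534  -0.322   0.4116] grip 0.18183466178155544 F [-0.1  0.6 -2.1]
[[-8.000e-04 -9.504e-01  3.110e-01]
 [ 5.000e-04  3.110e-01  9.504e-01]
 [-1.000e+00  9.000e-04  3.000e-04]]
j [ 0.239  0.359  0.309  1.601 -0.115  1.2    1.826]
tool y angle 161.88
grasp now [ 0.5339 -0.3219  0.2569] turn -0.12 shift xyz mm [-18.1 128.2 714.1]
t 29.1 pos [ 0.534  -0.322   0.4116] grip 0.18183466178155544 F [-0.1  0.6 -2.1]
[[-8.000e-04 -9.504e-01  3.110e-01]
 [ 5.000e-04  3.110e-01  9.504e-01]
 [-1.000e+00  9.000e-04  3.000e-04]]
j [ 0.239  0.359  0.309  1.601 -0.115  1.2    1.826]
tool y angle 161.88
grasp now [ 0.5339 -0.3219  0.2569] turn 0 shift xyz mm [-17.8 129.7 713.9]
```

>>> apply_moves([
  [0.0,0,0.0086,0.0476,0],
  [0.0,0,0.0086,0.0476,0],
  [0.0,0,0.0086,0.0476,0],
  [0.0,0,0.0086,0.0476,0],
  [0.0,0,0.0086,0.0476,0],
  [0.0,0,0.0086,0.0476,0],
  [0.0,0,0.0086,0.0476,0],
  [0.0,0,0.0086,0.0476,0],
])

```text
time: 30.1
eef_pos: [0.5864, 0.0628, 0.411]
tool_rot: [-0.973, 1.344, 0.974]
contact_force: [0.7, -0.3, -2.5]
gripper_width: 0.187
```

>>> apply_moves([
  [0.0,0,0.0086,0.0476,0],
  [0.0,0,0.0086,0.0476,0],
  [0.0,0,0.0086,0.0476,0],
  [0.0,0,0.0086,0.0476,0],
  [0.0,0,0.0086,0.0476,0],
  [0.0,0,0.0086,0.0476,0],
  [0.0,0,0,0,0],
  [0.0,0,0,0,0],
])

```text
time: 31.1
eef_pos: [0.6258, 0.3483, 0.4105]
tool_rot: [-0.976, 1.345, 0.973]
contact_force: [0.5, -0.2, -1.4]
gripper_width: 0.184
```

```bash
python3 - <<'E'
from h import *
d=img('wrist');save(d,'wrist15.png')
go(pocket(-1,1)+a_*-.079+[0,0,.195])
E
```

```text
t 31.15 pos [0.6262 0.3473 0.411 ] grip 0.18440264022717712 F [ 0.1 -0.8 -2.2]
[[-7.000e-04 -9.503e-01  3.112e-01]
 [-2.500e-03  3.112e-01  9.503e-01]
 [-1.000e+00 -2.000e-04 -2.600e-03]]
j [-0.59   0.516  0.036  1.345 -0.017  1.283  0.701]
tool y angle 161.87
grasp now [0.6261 0.3469 0.2563] turn 0 shift xyz mm [61.1  9.3 49.7]
```

View pics/wrist15.png

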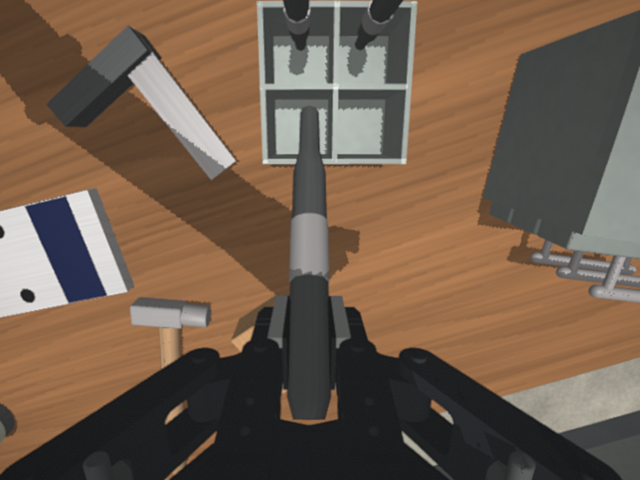

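The two standing punches are at the far pockets (297,30) and (375,30), and the near pockets are clear. Moving on to the near-right pocket.

>>> apply_moves([
  [0.0,0,0.009,0.05,0],
  [0.0,0.02,0,0,0],
  [0.0,0.02,0,0,0],
  [0.0,0.02,0,0,0],
  [0.0,0,0,0,0],
  [0.0,0,0,0,0],
])

```text
time: 31.9
eef_pos: [0.6331, 0.3987, 0.3523]
tool_rot: [-0.974, 1.341, 0.974]
contact_force: [0.4, 0.5, -1.3]
gripper_width: 0.188
```

```bash
python3 - <<'E'
from h import *
d=img('wrist');save(d,'wrist16.png')
go(pocket(-1,1)+a_*-.079+[0,0,.151])
E
```

```text
t 31.95 pos [0.6331 0.3989 0.3529] grip 0.1821209492732883 F [-0.3  0.9 -1.3]
[[ 0.0017 -0.9509  0.3096]
 [ 0.001   0.3096  0.9509]
 [-1.     -0.0013  0.0015]]
j [-0.634  0.612  0.024  1.318 -0.015  1.21   0.647]
tool y angle 161.97
grasp now [0.6334 0.3991 0.1982] turn 0 shift xyz mm [47.2  0.1 -2.4]
```

View pics/wrist16.png

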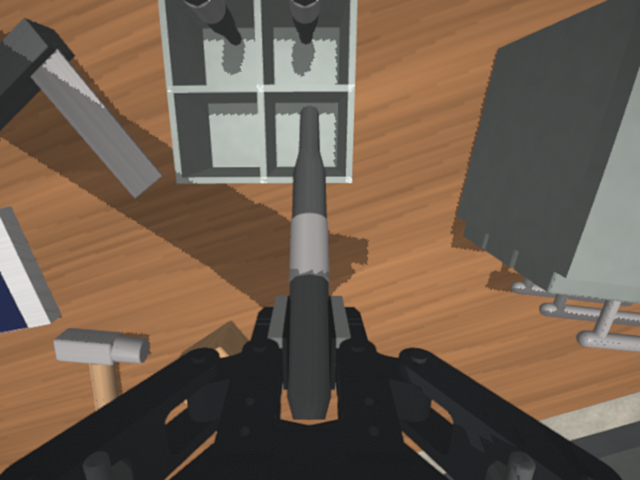

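>>> apply_moves([
  [0.0,0.011,0,-0.002,0],
  [0.0,0.012,0,0,0],
  [0.0,0.012,0,0,0],
  [0.0,0.012,0,0,0],
  [0.0,0,0,0,0],
  [0.0,0,0.01,0,0],
  [0.0,0,0.01,0,0],
  [0.0,0,0.01,0,0],
])

```text
time: 32.95
eef_pos: [0.6045, 0.4061, 0.3068]
tool_rot: [-0.975, 1.337, 0.971]
contact_force: [4.2, -1.4, 0.9]
gripper_width: 0.182
```

>>> apply_moves([
  [0.0,0,0.01,0,0],
  [0.0,0,0.01,0,0],
  [0.0,0,0.01,0,0],
  [0.0,0,0.01,0,0],
  [0.0,0,0.01,0,0],
  [0.0,0,0.01,0,0],
  [0.0,0,0.007,0,0],
  [0.0,0,0,0,0],
])

```text
time: 33.95
eef_pos: [0.5389, 0.4277, 0.3046]
tool_rot: [-0.975, 1.343, 0.976]
contact_force: [0.0, -0.7, -0.3]
gripper_width: 0.183
```

```bash
python3 - <<'E'
from h import *
held()
d=img('wrist');save(d,'wrist17.png')
go(pocket(-1,1)+[0,0,.136],162)
E
```

```text
punch 0.73 166 dist 0.081 lean 0.4 v [0.   0.01 1.  ] low [0.47  0.383 0.071] hi [0.471 0.384 0.168]
punch 0.67 188 dist 0.051 lean 0.7 v [0.01 0.01 1.  ] low [0.488 0.438 0.071] hi [0.489 0.439 0.166]
punch 0.64 561 dist 0.759 lean 44.8 v [ 0.6  -0.38  0.71] low [ 0.425 -0.325  0.032] hi [ 0.519 -0.385  0.144]
punch 0.52 100 dist 0.013 lean 4.4 v [ 0.05 -0.05  1.  ] low [0.541 0.421 0.071] hi [0.545 0.418 0.13 ]
grasp [0.539 0.428 0.15 ]
t 34.1 pos [0.5391 0.4275 0.3042] grip 0.1816025313711364 F [ 0.1  0.5 -2. ]
[[-2.200e-03 -9.511e-01  3.089e-01]
 [-1.000e-04  3.089e-01  9.511e-01]
 [-1.000e+00  2.100e-03 -8.000e-04]]
j [-0.738  0.547  0.008  1.539 -0.006  1.058  0.529]
tool y angle 162.01
grasp now [0.5388 0.4275 0.1495] turn 0.01 shift xyz mm [ 13.5 -19.7  -0.1]
```

View pics/wrist17.png

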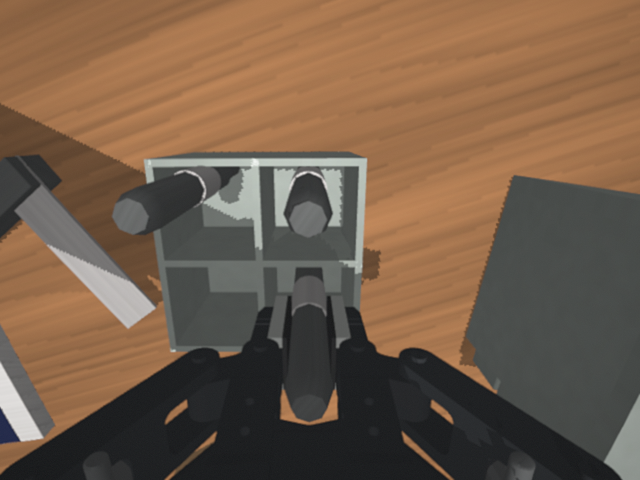

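The third punch is nearly vertical at (308,330). Lower, release and retreat.

>>> apply_moves([
  [0.0,0.006,0.003,0,0],
  [0.0,0.006,0,0,0],
  [0.0,0.003,0,0,0],
  [0.0,0,0,0,0],
  [0.35,0,0,0,0],
  [0.35,0,0,0,0],
  [0.35,0,0,0,0],
  [0.35,0,0,0,0],
])

```text
time: 35.1
eef_pos: [0.5367, 0.4284, 0.2898]
tool_rot: [-0.975, 1.342, 0.975]
contact_force: [0.3, -0.4, -0.1]
gripper_width: 0.354
```

>>> apply_moves([
  [0.35,-0.03,0,0,0],
  [0.35,-0.05,0,0,0],
  [0.5,-0.05,0,0,0],
  [0.5,0,0,-0.05,7.1],
  [0.5,0,0,-0.05,7.2],
  [0.5,0,0,-0.05,0],
  [0.5,0,0,0,0],
])

```text
time: 35.98
eef_pos: [0.4724, 0.2893, 0.4198]
tool_rot: [-0.783, 1.428, 0.781]
contact_force: [0.8, 0.3, -0.1]
gripper_width: 0.501
```

```bash
python3 - <<'E'
from h import *
held()
go([.507,-.368,.205],147.7)
E
```

```text
punch 0.7 190 dist 0.095 lean 1.0 v [0.02 0.   1.  ] low [0.47  0.384 0.071] hi [0.471 0.384 0.166]
punch 0.69 575 dist 0.658 lean 44.5 v [ 0.59 -0.37  0.71] low [ 0.423 -0.324  0.028] hi [ 0.52  -0.384  0.144]
punch 0.54 209 dist 0.138 lean 3.8 v [-0.01 -0.07  1.  ] low [0.489 0.44  0.057] hi [0.488 0.433 0.167]
punch 0.48 159 dist 0.152 lean 1.1 v [0.01 0.01 1.  ] low [0.543 0.42  0.073] hi [0.544 0.421 0.165]
grasp [0.472 0.289 0.265]
t 36.075 pos [0.4735 0.2931 0.4203] grip 0.5003964335679424 F [0.2 0.3 0.8]
[[ 9.000e-04 -8.452e-01  5.345e-01]
 [ 1.300e-03  5.345e-01  8.452e-01]
 [-1.000e+00 -1.000e-04  1.600e-03]]
j [-0.699  0.22   0.08   1.744 -0.02   1.177  0.394]
tool y angle 147.69
grasp now [0.4736 0.2933 0.2656] turn -0.01 shift xyz mm [  60.6 -381.6 -541.2]
```

>>> apply_moves([
  [0.5,0,-0.0318,-0.0451,0],
  [0.5,0,-0.0318,-0.0451,0],
  [0.5,0,-0.0318,-0.0451,0],
  [0.5,0,-0.0318,-0.0451,0],
  [0.5,0,-0.0318,-0.0451,0],
  [0.5,0,-0.0318,-0.0451,0],
  [0.5,0,-0.0318,-0.0451,0],
  [0.5,0,-0.0318,-0.0451,0],
])

```text
time: 37.08
eef_pos: [0.4974, -0.1486, 0.4202]
tool_rot: [-0.787, 1.422, 0.785]
contact_force: [0.5, -0.2, -0.4]
gripper_width: 0.501
```

>>> apply_moves([
  [0.5,0,-0.0318,-0.0451,0],
  [0.5,0,-0.0318,-0.0451,0],
  [0.5,0,-0.0318,-0.0451,0],
  [0.5,0,-0.0318,-0.0451,0],
  [0.5,0.03,0,0,0],
  [0.5,0.03,0,0,0],
  [0.5,0,0,0,0],
  [0.5,0,0,0,0],
])

```text
time: 38.08
eef_pos: [0.5083, -0.3682, 0.3608]
tool_rot: [-0.787, 1.423, 0.784]
contact_force: [-0.2, 0.4, 0.8]
gripper_width: 0.498
```

```bash
python3 - <<'E'
from h import *
d=img('wrist');save(d,'wrist18.png')
go([.507,-.368,.118],147.7)
E
```

```text
t 38.125 pos [ 0.5081 -0.3684  0.3612] grip 0.5000080246548918 F [ 0.4 -0.1 -0.1]
[[ 2.400e-03 -8.459e-01  5.334e-01]
 [-1.600e-03  5.334e-01  8.459e-01]
 [-1.000e+00 -2.900e-03 -1.000e-04]]
j [ 0.182  0.434  0.508  1.656 -0.231  1.109  1.762]
tool y angle 147.77
grasp now [ 0.5085 -0.3686  0.2065] turn 0.07 shift xyz mm [88.5  1.6 -0.3]
```

View pics/wrist18.png

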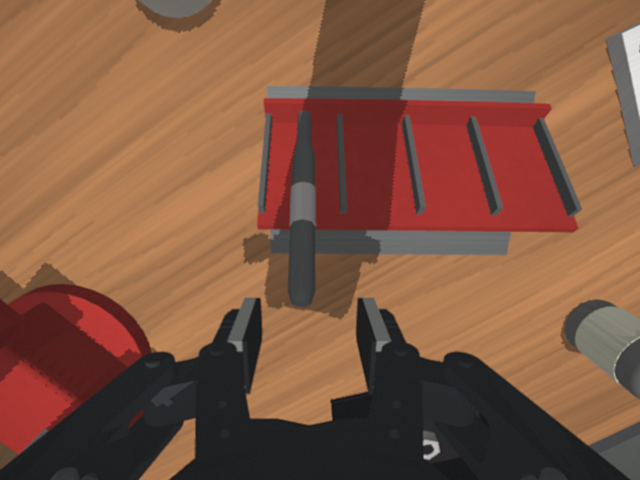

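Last punch at (302,290), about 4 mm left of centre. I'll check clearance to the red object on the left before descending.

```bash
python3 - <<'E'
from h import *
for n,(u0,u1,v0,v1) in {'wrist':(0,150,290,450),'scene':(0,48,175,300)}.items():
    d=img(n); m=np.zeros((480,640),bool); m[v0:v1,u0:u1]=1
    f=d['frame'].astype(int); m&=(f[...,0]>100)&(f[...,1]<60)
    P=cloud(d,m); g=np.array([.507,-.368,0])
    print(n,len(P),P.min(0).round(3),P.max(0).round(3),'min dist',np.linalg.norm(P[:,:2]-g[:2],axis=1).min())
E
```

```text
wrist 8038 [ 0.413 -0.715 -0.   ] [ 0.536 -0.583  0.093] min dist 0.21555252255327126
scene 3368 [ 0.401 -0.672 -0.   ] [ 0.601 -0.578  0.174] min dist 0.21544522544636802
```

Clear by 0.2 m.

>>> apply_moves([
  [0.5,0.03,0.002,-0.004,0],
  [0.5,0.02,0,0,0],
  [0.5,0.02,0,0,0],
  [0.5,0.013,0,0,0],
  [0.5,0.005,0,0,0],
  [0.0,0,0,0,0],
  [0.0,0,0,0,0],
  [0.0,0,0,0,0],
])

```text
time: 39.22
eef_pos: [0.5034, -0.3708, 0.2724]
tool_rot: [-0.786, 1.424, 0.784]
contact_force: [0.7, -0.3, 0.3]
gripper_width: 0.184
```

>>> apply_moves([
  [0.0,-0.02,0,0,0],
  [0.0,-0.03,0,0,0],
  [0.0,-0.04,0,0,0],
  [0.0,-0.05,0,0,-7.1],
  [0.0,0,0,0,-7.2],
  [0.0,0,0,0,0],
])

```text
time: 39.98
eef_pos: [0.5028, -0.3708, 0.4135]
tool_rot: [-0.975, 1.341, 0.972]
contact_force: [0.6, -0.1, -2.0]
gripper_width: 0.182
```

```bash
python3 - <<'E'
from h import *
held()
go(pocket(-1,-1)+a_*-.079+[0,0,.275])
E
```

```text
punch 0.89 394 dist 0.005 lean 45.8 v [ 0.68 -0.23  0.7 ] low [ 0.414 -0.345  0.172] hi [ 0.523 -0.382  0.283]
grasp [ 0.503 -0.371  0.259]
t 40.075 pos [ 0.5028 -0.3704  0.4117] grip 0.18461187720088112 F [-0.8 -0.8 -2.9]
[[-4.000e-04 -9.504e-01  3.109e-01]
 [ 5.000e-04  3.109e-01  9.504e-01]
 [-1.000e+00  6.000e-04  3.000e-04]]
j [ 0.211  0.38   0.475  1.602 -0.183  1.205  1.976]
tool y angle 161.89
grasp now [ 0.5028 -0.3703  0.257 ] turn 0 shift xyz mm [-17.7 115.  712.6]
```

>>> apply_moves([
  [0.0,0,0.0077,0.0475,0],
  [0.0,0,0.0077,0.0475,0],
  [0.0,0,0.0077,0.0475,0],
  [0.0,0,0.0077,0.0475,0],
  [0.0,0,0.0077,0.0475,0],
  [0.0,0,0.0077,0.0475,0],
  [0.0,0,0.0077,0.0475,0],
  [0.0,0,0.0077,0.0475,0],
])

```text
time: 41.08
eef_pos: [0.5618, 0.0113, 0.4111]
tool_rot: [-0.973, 1.344, 0.974]
contact_force: [0.6, 0.0, -1.1]
gripper_width: 0.184
```

>>> apply_moves([
  [0.0,0,0.0077,0.0475,0],
  [0.0,0,0.0077,0.0475,0],
  [0.0,0,0.0077,0.0475,0],
  [0.0,0,0.0077,0.0475,0],
  [0.0,0,0.0077,0.0475,0],
  [0.0,0,0.0077,0.0475,0],
  [0.0,0,0,0,0],
  [0.0,0,0,0,0],
])

```text
time: 42.08
eef_pos: [0.606, 0.2946, 0.4107]
tool_rot: [-0.975, 1.345, 0.973]
contact_force: [0.1, -0.2, -1.4]
gripper_width: 0.182
```

```bash
python3 - <<'E'
from h import *
d=img('wrist');save(d,'wrist19.png')
go(pocket(-1,-1)+a_*-.079+[0,0,.195])
E
```

```text
t 42.125 pos [0.6063 0.2936 0.4111] grip 0.1828747015766611 F [ 1.2 -0.3 -2. ]
[[-7.000e-04 -9.503e-01  3.113e-01]
 [-2.300e-03  3.113e-01  9.503e-01]
 [-1.000e+00 -0.000e+00 -2.400e-03]]
j [-0.646  0.443  0.187  1.468 -0.083  1.24   0.804]
tool y angle 161.86
grasp now [0.6062 0.2933 0.2564] turn 0 shift xyz mm [61.3  7.  49.8]
```

View pics/wrist19.png

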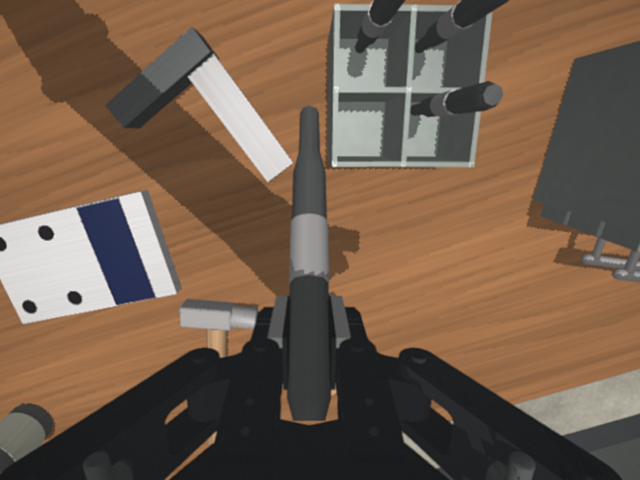

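Three punches are standing and the near-left pocket (365,125) is free.

>>> apply_moves([
  [0.0,0,0.007,0.048,0],
  [0.0,0.02,0,0,0],
  [0.0,0.02,0,0,0],
  [0.0,0.02,0,0,0],
  [0.0,0,0,0,0],
  [0.0,0,0,0,0],
])

```text
time: 42.88
eef_pos: [0.6146, 0.3425, 0.3522]
tool_rot: [-0.974, 1.341, 0.974]
contact_force: [-1.3, 0.3, -0.7]
gripper_width: 0.183
```

```bash
python3 - <<'E'
from h import *
d=img('wrist');save(d,'wrist20.png')
go(pocket(-1,-1)+a_*-.079+[0,0,.151])
E
```

```text
t 42.925 pos [0.6147 0.3428 0.3528] grip 0.18434388462337714 F [-0.  -0.3 -0.5]
[[ 1.700e-03 -9.509e-01  3.095e-01]
 [ 8.000e-04  3.095e-01  9.509e-01]
 [-1.000e+00 -1.400e-03  1.300e-03]]
j [-0.682  0.537  0.167  1.454 -0.093  1.157  0.756]
tool y angle 161.97
grasp now [0.615  0.3429 0.1981] turn 0 shift xyz mm [47.1 -0.1 -0.3]
```

View pics/wrist20.png

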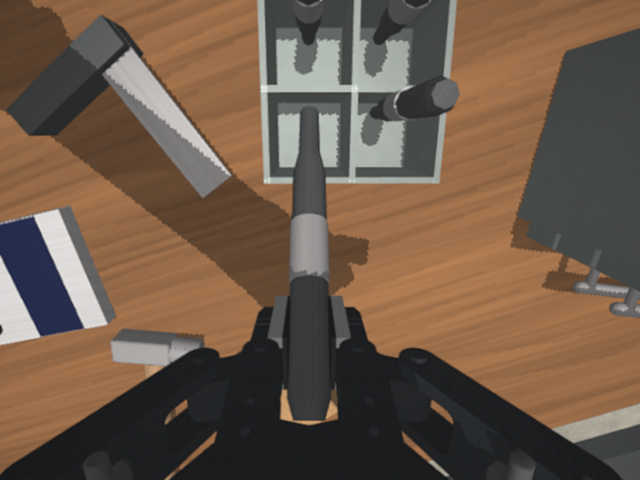

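The nose (308,108) is over the free pocket.

>>> apply_moves([
  [0.0,0.011,0,0,0],
  [0.0,0.012,0,0,0],
  [0.0,0.012,0,0,0],
  [0.0,0.012,0,0,0],
  [0.0,0,0,0,0],
  [0.0,0,0.01,0,0],
  [0.0,0,0.01,0,0],
  [0.0,0,0.01,0,0],
])

```text
time: 43.92
eef_pos: [0.5868, 0.3519, 0.3069]
tool_rot: [-0.975, 1.336, 0.971]
contact_force: [4.1, -0.6, 1.3]
gripper_width: 0.184
```

>>> apply_moves([
  [0.0,0,0.01,0,0],
  [0.0,0,0.01,0,0],
  [0.0,0,0.01,0,0],
  [0.0,0,0.01,0,0],
  [0.0,0,0.01,0,0],
  [0.0,0,0.01,0,0],
  [0.0,0,0.007,0,0],
  [0.0,0,0,0,0],
])

```text
time: 44.92
eef_pos: [0.5212, 0.3733, 0.3046]
tool_rot: [-0.975, 1.342, 0.976]
contact_force: [1.0, -0.6, -0.9]
gripper_width: 0.188
```

```bash
python3 - <<'E'
from h import *
held()
d=img('wrist');save(d,'wrist21.png')
go(pocket(-1,-1)+[0,0,.136],162)
E
```

```text
punch 0.58 168 dist 0.073 lean 1.2 v [-0.02  0.01  1.  ] low [0.489 0.437 0.07 ] hi [0.487 0.438 0.166]
punch 0.52 203 dist 0.051 lean 1.0 v [ 0.   -0.02  1.  ] low [0.471 0.387 0.068] hi [0.471 0.385 0.166]
punch 0.48 125 dist 0.012 lean 6.0 v [ 0.1  -0.    0.99] low [0.523 0.366 0.075] hi [0.534 0.366 0.182]
grasp [0.521 0.373 0.15 ]
t 45.075 pos [0.5214 0.3732 0.3042] grip 0.18071329734292899 F [-0.  -1.1 -2.4]
[[-2.200e-03 -9.511e-01  3.090e-01]
 [-2.000e-04  3.090e-01  9.511e-01]
 [-1.000e+00  2.000e-03 -8.000e-04]]
j [-0.798  0.474  0.149  1.667 -0.081  1.008  0.635]
tool y angle 162.0
grasp now [0.521  0.3732 0.1495] turn 0.0 shift xyz mm [ 13.5 -19.8   0.1]
```

View pics/wrist21.png

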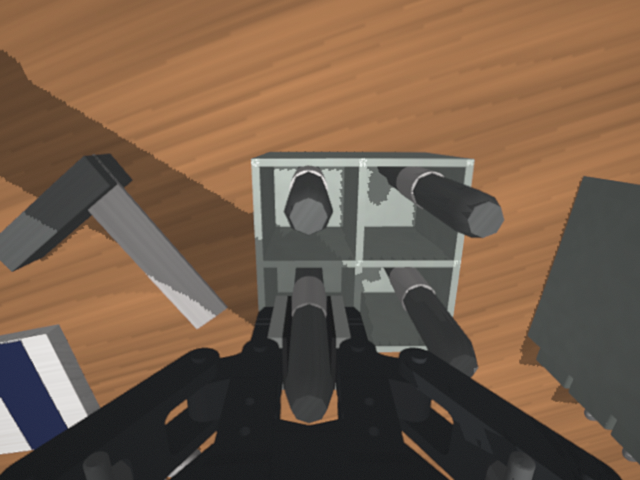

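>>> apply_moves([
  [0.0,0.006,0.003,0,0],
  [0.0,0.006,0,0,0],
  [0.0,0.003,0,0,0],
  [0.0,0,0,0,0],
  [0.35,0,0,0,0],
  [0.35,0,0,0,0],
  [0.35,0,0,0,0],
  [0.35,0,0,0,0],
])

```text
time: 46.08
eef_pos: [0.519, 0.3741, 0.2898]
tool_rot: [-0.975, 1.342, 0.975]
contact_force: [0.1, -0.8, 0.1]
gripper_width: 0.349
```

>>> apply_moves([
  [0.35,-0.03,0,0,0],
  [0.35,-0.05,0,0,0],
  [0.5,-0.05,0,0,0],
  [0.5,0,0,-0.05,0],
  [0.5,0,0,-0.05,0],
  [0.5,0,0,-0.05,0],
  [0.5,0,0,0,0],
])

```text
time: 46.95
eef_pos: [0.4724, 0.2269, 0.4201]
tool_rot: [-0.971, 1.345, 0.97]
contact_force: [0.3, 0.8, -0.0]
gripper_width: 0.501
```

```bash
python3 - <<'E'
from h import *
state()
for n in ['scene','side']:
    d=held(n); save(d,n+'22.png')
    for l in ['square','square_heel','square_toe','square_blade','plate_mark','plate']:
        for r in ctrl.tip_of(l,n)[:2]: print('  ',l,round(r['score'],2),np.round(r['point'],3))
save(img('wrist'),'wrist22.png')
E
```

```text
t 46.95 pos [0.4724 0.2269 0.4201] grip 0.5013974626093071 F [ 0.3  0.8 -0. ]
[[-4.000e-04 -9.492e-01  3.148e-01]
 [-1.000e-03  3.148e-01  9.492e-01]
 [-1.000e+00  0.000e+00 -1.000e-03]]
j [-0.717  0.163  0.212  1.819 -0.036  1.164  0.757]
punch 0.86 297 dist 0.153 lean 0.9 v [-0.01  0.01  1.  ] low [0.531 0.368 0.051] hi [0.53  0.369 0.167]
punch 0.72 371 dist 0.209 lean 4.4 v [ 0.07 -0.04  1.  ] low [0.541 0.427 0.035] hi [0.549 0.422 0.169]
punch 0.71 316 dist 0.215 lean 0.6 v [0.01 0.   1.  ] low [0.493 0.44  0.049] hi [0.494 0.44  0.169]
punch 0.6 325 dist 0.159 lean 0.3 v [ 0.   -0.01  1.  ] low [0.476 0.387 0.05 ] hi [0.476 0.387 0.169]
punch 0.37 1890 dist 0.243 lean 89.8 v [ 0.92 -0.4   0.  ] low [0.678 0.158 0.023] hi [0.893 0.066 0.024]
grasp [0.472 0.227 0.265]
   square 0.83 [0.475 0.183 0.002]
   square_heel 0.96 [0.471 0.234 0.001]
   square_toe 0.8 [0.506 0.143 0.003]
   square_toe 0.57 [0.476 0.226 0.021]
   square_blade 0.65 [0.48  0.221 0.018]
   plate_mark 0.84 [0.527 0.084 0.02 ]
   plate 0.57 [ 0.577  0.03  -0.001]
punch 0.63 169 dist 0.203 lean 1.1 v [-0.    0.02  1.  ] low [0.543 0.419 0.074] hi [0.543 0.421 0.166]
punch 0.55 197 dist 0.105 lean 17.1 v [ 0.02 -0.29  0.96] low [0.522 0.393 0.045] hi [0.525 0.356 0.165]
punch 0.41 135 dist 0.104 lean 15.9 v [-0.05 -0.27  0.96] low [0.473 0.396 0.065] hi [0.469 0.378 0.131]
grasp [0.473 0.232 0.265]
   square 0.79 [0.475 0.178 0.002]
   square_heel 0.86 [0.471 0.236 0.006]
   square_toe 0.62 [0.504 0.14  0.003]
   square_blade 0.96 [0.474 0.223 0.024]
   plate_mark 0.9 [0.52  0.087 0.02 ]
   plate_mark 0.34 [ 0.759  0.272 -0.002]
   plate 0.84 [ 0.577  0.025 -0.003]
```

View pics/wrist22.png

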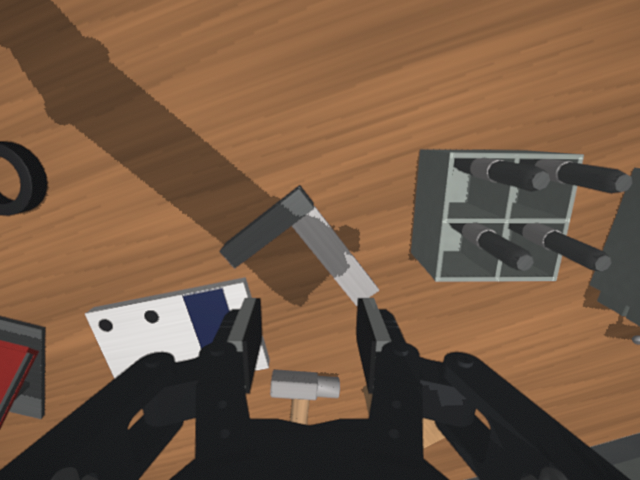

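View pics/side22.png

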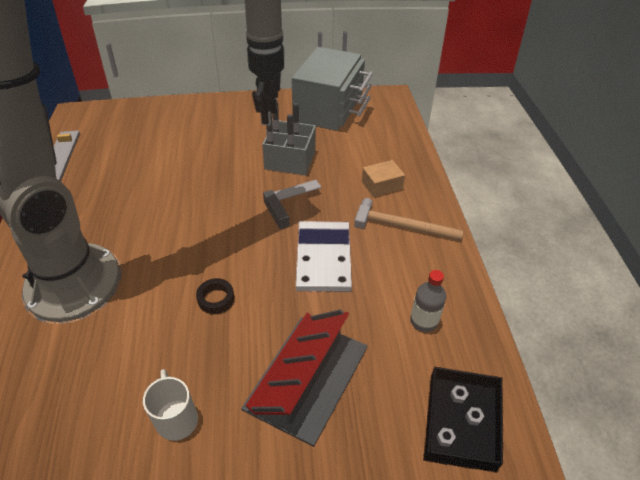

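All four punches stand. The square has been knocked and is now near (0.475, 0.180), yaw about 20°. I'll measure the square and the plate accurately.

```bash
cat >> h.py <<'E'
def sq(n):
    d=img(n)
    r=ctrl.silhouettes('square',n)
    if r:
        P=cloud(d,r[0]['region']); 
        k=(P[:,2]>.030)&(P[:,2]<.039); Q=P[k]
        # stock top
        (c,s,a)=cv2.minAreaRect((Q[:,:2]*1000).astype(np.float32)); print(n,'stock',len(Q),np.round(c,1),np.round(s,1),round(a,1))
        k=(P[:,2]>.021)&(P[:,2]<.028); B=P[k]; 
        if len(B)>20:
            c,s,a=cv2.minAreaRect((B[:,:2]*1000).astype(np.float32)); print('   blade',len(B),np.round(c,1),np.round(s,1),round(a,1))
    r=ctrl.silhouettes('plate',n)
    if r:
        P=cloud(d,r[0]['region']); k=(P[:,2]>.014)&(P[:,2]<.0215); print('   plate',k.sum(),rect(P[k]))
    return d
E
python3 - <<'E'
from h import *
for n in ['wrist','scene','side']: sq(n)
E
```

```text
wrist stock 2530 [474.1 182.4] [ 26.2 110. ] 19.6
   blade 3016 [530.7 205.4] [148.5 105. ] 19.7
   plate 8173 (array([576.2,  27.6]), array([201.5, 120.7]), 83.3)
scene stock 444 [493.4 186.3] [ 76.7 110.8] 12.2
   blade 672 [535.5 203.3] [145.4 113.3] 18.3
   plate 3945 (array([579.2,  28.1]), array([198.5, 123.4]), 83.95)
side stock 311 [477.4 179.5] [ 27.2 109.1] 19.4
   blade 383 [534.9 202.7] [155.1 108.2] 23.1
   plate 3174 (array([579.5,  27.1]), array([205. , 119.2]), 83.54)
```

```bash
python3 - <<'E'
from h import *
go([.4741,.1824,.12],109.6)
E
```

```text
t 48.25 pos [0.4728 0.2312 0.4197] grip 0.5045628703772559 F [ 0.7 -0.6  0.3]
[[ 1.000e-04 -9.511e-01  3.089e-01]
 [-0.000e+00  3.089e-01  9.511e-01]
 [-1.000e+00 -1.000e-04  0.000e+00]]
j [-0.72   0.167  0.208  1.815 -0.037  1.163  0.757]
tool y angle 162.0
grasp now [0.4728 0.2312 0.265 ] turn 52.4 shift xyz mm [145.  -46.4 -15.2]
```

>>> apply_moves([
  [0.5,0,0,0,10.5],
  [0.5,0,0,0,10.5],
  [0.5,0,0,0,10.5],
  [0.5,0,0,0,10.5],
  [0.5,0,0,0,10.4],
  [0.5,0.03,-0.023,-0.0075,0],
  [0.5,0.04,-0.0234,-0.0077,0],
  [0.5,0.04,0,0,0],
])

```text
time: 49.25
eef_pos: [0.4743, 0.1802, 0.309]
tool_rot: [-0.266, 1.553, 0.265]
contact_force: [-0.2, 1.1, 0.6]
gripper_width: 0.496
```

>>> apply_moves([
  [0.5,0.03,0,0,0],
  [0.5,0,0,0,0],
  [0.5,0,0,0,0],
])

```text
time: 49.62
eef_pos: [0.4747, 0.1827, 0.2809]
tool_rot: [-0.268, 1.552, 0.269]
contact_force: [0.7, 0.4, 0.9]
gripper_width: 0.502
```

```bash
python3 - <<'E'
from h import *
d=sq('wrist'); save(d,'wrist23.png')
go([.4741,.1824,.0423],109.6)
E
```

```text
wrist stock 6257 [474.2 182.3] [ 26.1 110.4] 19.6
   blade 8977 [518.8 239.9] [148.6  32.2] 19.7
   plate 3879 (array([582.2,  77.8]), array([100.6, 120.3]), 83.91)
t 49.775 pos [0.4748 0.1828 0.2812] grip 0.49714482718796477 F [-0.2 -0.2  0.1]
[[ 2.800e-03 -3.357e-01  9.420e-01]
 [ 1.500e-03  9.420e-01  3.356e-01]
 [-1.000e+00  5.000e-04  3.100e-03]]
j [-0.716  0.296  0.312  2.009 -0.12   0.85   0.004]
tool y angle 109.61
grasp now [0.4752 0.183  0.1265] turn 0.01 shift xyz mm [84.2 -0.2 -1.2]
```

View pics/wrist23.png

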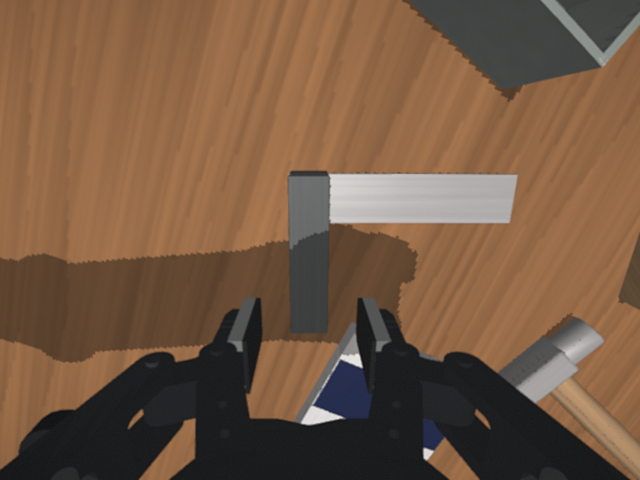

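The stock is centred between the pads (290-328 px) and square to the jaws. Descending to TCP 0.197 and gripping.

>>> apply_moves([
  [0.5,0.03,0,-0.001,0],
  [0.5,0.025,0,0,0],
  [0.5,0.018,0,0,0],
  [0.5,0.011,0,0,0],
  [0.5,0,0,0,0],
  [0.5,0,0,0,0],
])

```text
time: 50.52
eef_pos: [0.4736, 0.1823, 0.1965]
tool_rot: [-0.268, 1.552, 0.269]
contact_force: [0.1, 0.5, 0.4]
gripper_width: 0.502
```

```bash
python3 - <<'E'
from h import *
go([.4741,.1824,.0423],109.6)
E
```

```text
t 50.525 pos [0.4736 0.1823 0.1965] grip 0.5022318467444594 F [0.1 0.5 0.4]
[[ 1.600e-03 -3.355e-01  9.420e-01]
 [ 8.000e-04  9.420e-01  3.355e-01]
 [-1.000e+00  2.000e-04  1.800e-03]]
j [-0.678  0.429  0.274  2.066 -0.183  0.667  0.059]
tool y angle 109.6
grasp now [0.4739 0.1824 0.0418] turn 0.0 shift xyz mm [-0.5 -0.1  0.2]
```

>>> apply_moves([
  [0.1,0,0,0,0],
  [0.1,0,0,0,0],
  [0.1,0,0,0,0],
  [0.1,0,0,0,0],
  [0.1,-0.004,0,0,0],
  [0.1,-0.004,0,0,0],
  [0.1,0,0,0,0],
  [0.1,0,0,0,0],
], grip_force=50)

```text
time: 51.52
eef_pos: [0.4729, 0.182, 0.2035]
tool_rot: [-0.269, 1.555, 0.268]
contact_force: [-0.2, -0.4, -4.2]
gripper_width: 0.284
```

```bash
python3 - <<'E'
from h import *
d=sq('side'); save(d,'side24.png')
d=sq('wrist'); save(d,'wrist24.png')
state()
E
```

```text
side stock 267 [509.1 213. ] [174.5  87. ] 52.9
   blade 46 [506.3 204.4] [157.8  76.8] 55.4
   plate 3280 (array([579.8,  26.7]), array([205. , 120.1]), 83.81)
wrist stock 19062 [516.8 239. ] [148.4  32.6] 19.7
   blade 153 [453.6 233.4] [25.   0.6] 19.4
   plate 719 (array([572.3, 111.2]), array([ 8.9, 55.9]), 60.13)
t 51.825 pos [0.4731 0.1821 0.2036] grip 0.2864333457933368 F [ 0.1 -0.  -3.9]
[[-1.000e-04 -3.356e-01  9.420e-01]
 [-1.000e-04  9.420e-01  3.356e-01]
 [-1.000e+00 -1.000e-04 -1.000e-04]]
j [-0.683  0.417  0.279  2.064 -0.177  0.683  0.053]
```

View pics/wrist24.png

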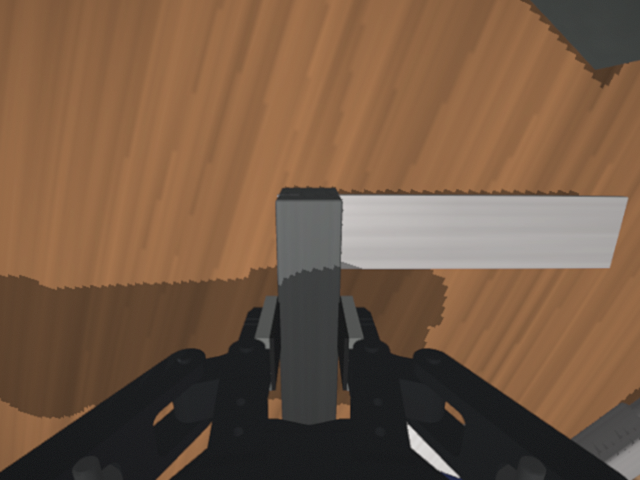

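The square is lifted cleanly (about 4 N). Rotating it to the plate's yaw (about -6.4°) and moving to 15 mm short of the plate edge.

```bash
cat >> h.py <<'E'
PC=np.array([.578,.0275,0]); PY=np.radians(-6.4); xh=np.array([np.cos(PY),np.sin(PY),0]); yh=np.array([-xh[1],xh[0],0])
SQ=PC-.06*xh+.05*yh-.013*xh-.039*yh
E
python3 - <<'E'
from h import *
print(SQ)
go(SQ-.015*xh+[0,0,.2035-.1547],83.6)
E
```

```text
[0.5066811  0.04656868 0.        ]
t 51.825 pos [0.4731 0.1821 0.2036] grip 0.2864333457933368 F [ 0.1 -0.  -3.9]
[[-1.000e-04 -3.356e-01  9.420e-01]
 [-1.000e-04  9.420e-01  3.356e-01]
 [-1.000e+00 -1.000e-04 -1.000e-04]]
j [-0.683  0.417  0.279  2.064 -0.177  0.683  0.053]
tool y angle 109.61
grasp now [0.4731 0.1821 0.0489] turn 26.01 shift xyz mm [ 1.000e-01 -1.309e+02  3.350e+01]
```

>>> apply_moves([
  [0.1,0,0,0,8.7],
  [0.1,0,0,0,8.7],
  [0.1,0,0,0,8.6],
  [0.1,0,0,0,0],
])

```text
time: 52.32
eef_pos: [0.4731, 0.1822, 0.2037]
tool_rot: [0.086, 1.569, -0.086]
contact_force: [0.3, 0.0, -2.7]
gripper_width: 0.288
```

```bash
python3 - <<'E'
from h import *
go(SQ-.015*xh+[0,0,.2035-.1547],83.6)
E
```

```text
t 52.325 pos [0.4731 0.1822 0.2037] grip 0.287500580409834 F [ 0.3  0.  -2.7]
[[ 1.000e-04  1.094e-01  9.940e-01]
 [-4.000e-04  9.940e-01 -1.094e-01]
 [-1.000e+00 -4.000e-04  2.000e-04]]
j [-0.774  0.432  0.391  2.066 -0.253  0.689 -0.329]
tool y angle 83.72
grasp now [0.4731 0.1822 0.049 ] turn 0.12 shift xyz mm [   0.2 -131.    33.5]
```

>>> apply_moves([
  [0.1,0,-0.022,0.003,0],
  [0.1,0,-0.022,0.005,0],
  [0.1,0,-0.022,0.006,0],
  [0.1,0,-0.022,0.006,0],
  [0.1,0,-0.022,0.007,0],
  [0.1,0,-0.021,0.006,0],
  [0.1,0,0,0,0],
  [0.1,0,0,0,0],
])

```text
time: 53.32
eef_pos: [0.4913, 0.0489, 0.2037]
tool_rot: [0.087, 1.569, -0.086]
contact_force: [0.4, -0.3, -3.8]
gripper_width: 0.285
```

```bash
python3 - <<'E'
from h import *
go(SQ+[0,0,.2035-.1547],83.6)
save(img('wrist'),'wrist25.png');save(img('scene'),'scene25.png');save(img('side'),'side25.png')
E
```

```text
t 53.325 pos [0.4913 0.0489 0.2037] grip 0.2846765964738557 F [ 0.4 -0.3 -3.8]
[[-2.000e-04  1.098e-01  9.940e-01]
 [ 7.000e-04  9.940e-01 -1.098e-01]
 [-1.000e+00  7.000e-04 -2.000e-04]]
j [-0.526  0.415  0.41   2.097 -0.261  0.678 -0.053]
tool y angle 83.7
grasp now [0.4912 0.049  0.049 ] turn 0.1 shift xyz mm [ 0.2 -0.7 15.6]
```

View pics/wrist25.png

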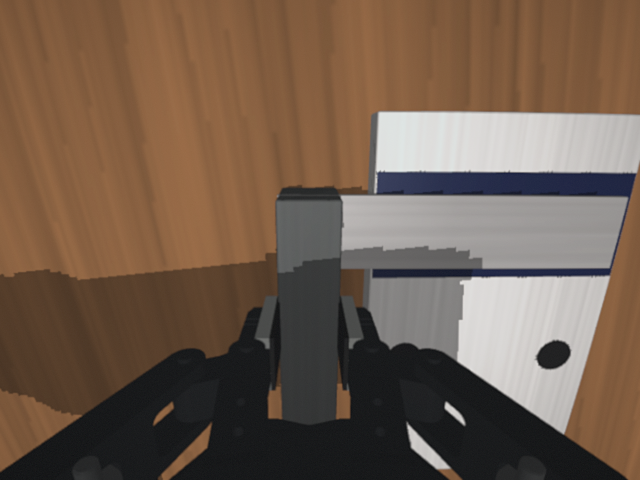

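View pics/side25.png

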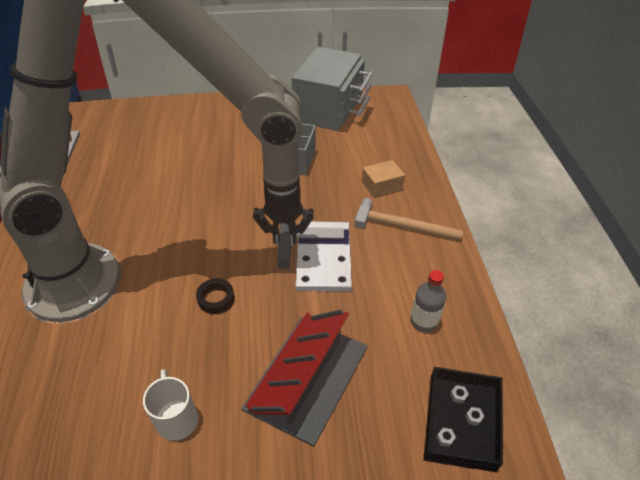

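```bash
python3 - <<'E'
from h import *
d=img('wrist')
g=cv2.cvtColor(d['frame'],cv2.COLOR_RGB2GRAY).astype(float); f=d['frame'].astype(int)
# band edges along columns 400,450,...; blade edges
blue=(f[...,2]-f[...,0])>25
for u in [400,450,500,550,590]:
    vs=np.nonzero(blue[:,u])[0]
    top=vs.min(); bot=vs.max()+1
    # blade: non-blue gap
    gaps=[v for v in range(top,bot) if not blue[v,u]]
    b0,b1=gaps[0],gaps[-1]+1
    W=np.r_[world(d,[[u,top],[u,bot]],.018),world(d,[[u,b0],[u,b1]],.031)]
    Y=(W-PC)@yh; print(u,(top,b0,b1,bot),np.round(Y*1000,1),'mid band',round(1000*(Y[0]+Y[1])/2,1),'mid blade',round(1000*(Y[2]+Y[3])/2,1))
# plate robot side top edge: per row
for v in [120,140,160,180,280,300]:
    row=g[v,345:420]; e=345+np.argmax(np.abs(np.diff(row)));
    P=world(d,[[e+1,v]],.018)[0]; print(v,e,P.round(4), 'own x',round(1000*((P-PC)@xh),2), row[max(0,e-345-3):e-345+4].astype(int))
E
```

```text
Traceback (most recent call last):
IndexError: list index out of range
```

```bash
python3 - <<'E'
from h import *
d=img('wrist'); f=d['frame'].astype(int)
for u in [420,500,570]:
    print(u,[(v,tuple(f[v,u])) for v in list(range(166,202,3))+list(range(262,284,2))])
for v in [120,150,180,290]:
    print(v,[(u,tuple(f[v,u])) for u in range(360,384,2)])
E
```

```text
420 [(166, (np.int64(223), np.int64(224), np.int64(222))), (169, (np.int64(225), np.int64(226), np.int64(224))), (172, (np.int64(108), np.int64(110), np.int64(117))), (175, (np.int64(47), np.int64(53), np.int64(82))), (178, (np.int64(48), np.int64(55), np.int64(83))), (181, (np.int64(50), np.int64(56), np.int64(84))), (184, (np.int64(50), np.int64(56), np.int64(84))), (187, (np.int64(50), np.int64(55), np.int64(84))), (190, (np.int64(48), np.int64(55), np.int64(84))), (193, (np.int64(34), np.int64(39), np.int64(56))), (196, (np.int64(167), np.int64(164), np.int64(162))), (199, (np.int64(171), np.int64(168), np.int64(166))), (262, (np.int64(105), np.int64(104), np.int64(103))), (264, (np.int64(105), np.int64(104), np.int64(103))), (266, (np.int64(106), np.int64(105), np.int64(104))), (268, (np.int64(88), np.int64(86), np.int64(87))), (270, (np.int64(25), np.int64(28), np.int64(47))), (272, (np.int64(28), np.int64(31), np.int64(49))), (274, (np.int64(29), np.int64(31), np.int64(50))), (276, (np.int64(27), np.int64(30), np.int64(48))), (278, (np.int64(103), np.int64(103), np.int64(104))
[... 4384 characters left out ...]
nt64(92))), (382, (np.int64(58), np.int64(64), np.int64(92)))]
290 [(360, (np.int64(88), np.int64(63), np.int64(44))), (362, (np.int64(88), np.int64(66), np.int64(50))), (364, (np.int64(86), np.int64(83), np.int64(84))), (366, (np.int64(87), np.int64(86), np.int64(86))), (368, (np.int64(88), np.int64(87), np.int64(87))), (370, (np.int64(122), np.int64(121), np.int64(119))), (372, (np.int64(133), np.int64(131), np.int64(130))), (374, (np.int64(133), np.int64(131), np.int64(131))), (376, (np.int64(132), np.int64(129), np.int64(128))), (378, (np.int64(132), np.int64(130), np.int64(129))), (380, (np.int64(134), np.int64(132), np.int64(131))), (382, (np.int64(135), np.int64(133), np.int64(132)))]
```

```bash
python3 - <<'E'
from h import *
d=img('wrist')
for u in [420,570]:
    W=np.r_[world(d,[[u,172.5],[u,277]],.018),world(d,[[u,195],[u,268.5]],.031)]
    Y=(W-PC)@yh*1000; print(u,np.round(Y,1),'band mid',Y[:2].mean().round(1),'w',(Y[0]-Y[1]).round(1),'blade mid',Y[2:].mean().round(1),'w',(Y[2]-Y[3]).round(1))
W=world(d,[[377.5,120],[376,150],[374.5,180],[369.8,290]],.018); print('plate edge own x',np.round((W-PC)@xh*1000,1), 'yaw',np.degrees(np.arctan2(-(W[0]-W[3])[0],(W[0]-W[3])[1])))
# stock inner top edge via gradient
g=cv2.cvtColor(d['frame'],cv2.COLOR_RGB2GRAY).astype(float)
e=[]
for v in [205,220,235,250]:
    u=330+np.argmax(np.abs(np.diff(g[v,330:352])))+.5; e.append([u,v])
W=world(d,e,.041); print(e,'inner face own x',np.round((W-PC)@xh*1000,1))
E
```

```text
420 [74.3 24.8 66.5 34.2] band mid 49.5 w 49.5 blade mid 50.4 w 32.3
570 [75.1 24.7 67.1 34.2] band mid 49.9 w 50.4 blade mid 50.6 w 32.8
plate edge own x [-60.9 -60.8 -60.7 -59.9] yaw -5.704574389220474
[[np.float64(342.5), 205], [np.float64(342.5), 220], [np.float64(341.5), 235], [np.float64(340.5), 250]] inner face own x [-76.8 -76.6 -76.8 -77. ]
```

The blade lies on the band (mid 50.5 against 49.7 mm) and the gap to the plate is about 16 mm. Lowering to the bench, then closing most of the gap.

>>> apply_moves([
  [0.1,0.003,0,0,0],
  [0.1,0.003,0,0,0],
  [0.1,0.001,0,0,0],
  [0.1,0,0,0.004,0],
  [0.1,0,0,0.004,0],
  [0.1,0,0,0.004,0],
  [0.1,0,0,0,0],
  [0.1,0,0,0,0],
])

```text
time: 54.62
eef_pos: [0.5036, 0.0469, 0.1969]
tool_rot: [0.088, 1.568, -0.088]
contact_force: [-0.5, 0.1, 0.5]
gripper_width: 0.285
```

```bash
python3 - <<'E'
from h import *
go(SQ+[0,0,.1965-.1547])
d=img('wrist'); save(d,'wrist26.png')
E
```

```text
t 54.625 pos [0.5036 0.0469 0.1969] grip 0.284760985230973 F [-0.5  0.1  0.5]
[[ 1.100e-03  1.115e-01  9.938e-01]
 [ 0.000e+00  9.938e-01 -1.115e-01]
 [-1.000e+00  1.000e-04  1.100e-03]]
j [-0.508  0.444  0.403  2.072 -0.273  0.674 -0.038]
tool y angle 83.6
grasp now [0.5038 0.0469 0.0422] turn 0 shift xyz mm [0.4 0.  2.9]
```

View pics/wrist26.png

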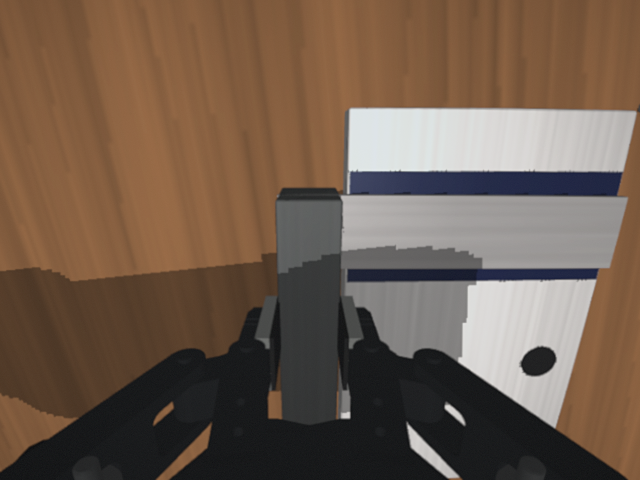

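The gap is down to about 3 mm and the bench now carries the square. Pushing gently to contact.

>>> apply_moves([
  [0.1,0,0,0.001,0],
  [0.1,0,0,0.001,0],
  [0.1,0,0,0.001,0],
  [0.1,0,0,0.0005,0],
  [0.1,0,0,0,0],
])

```text
time: 55.3
eef_pos: [0.5051, 0.0467, 0.1969]
tool_rot: [0.088, 1.575, -0.087]
contact_force: [-7.4, 0.2, 10.0]
gripper_width: 0.29
```

>>> apply_moves([
  [0.1,0,0,0.001,0],
  [0.1,0,0,0,0],
])

```text
time: 55.55
eef_pos: [0.5055, 0.0466, 0.1969]
tool_rot: [0.088, 1.577, -0.087]
contact_force: [-10.2, 1.1, 13.8]
gripper_width: 0.286
```

```bash
python3 - <<'E'
from h import *
o,r=state(); print(np.round(ctrl.get_obs()['torque'],2))
d=img('wrist'); save(d,'wrist27.png')
cv2.imwrite('pics/w27c.png',cv2.resize(cv2.cvtColor(d['frame'][100:440,240:440],cv2.COLOR_RGB2BGR),None,fx=1.75,fy=1.75,interpolation=cv2.INTER_CUBIC))
E
```

```text
t 55.55 pos [0.5055 0.0466 0.1969] grip 0.28558685917518056 F [-10.2   1.1  13.8]
[[-8.200e-03  1.113e-01  9.938e-01]
 [ 1.400e-03  9.938e-01 -1.113e-01]
 [-1.000e+00  4.000e-04 -8.300e-03]]
j [-0.505  0.449  0.401  2.065 -0.275  0.687 -0.035]
[ 0.3   2.16 -0.02]
```

View pics/w27c.png

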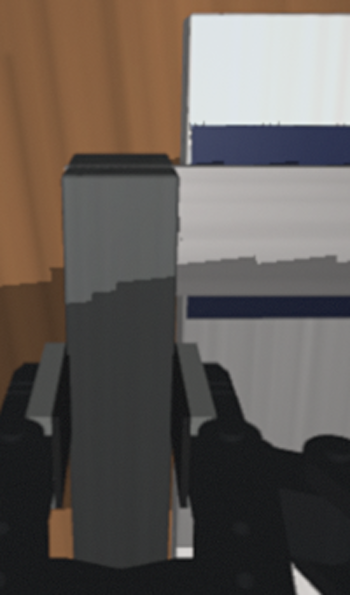

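Contact reached (about 10 N against the plate). Releasing, rising and measuring.

>>> apply_moves([
  [0.5,0,0,0,0],
  [0.5,0,0,0,0],
  [0.5,0,0,0,0],
  [0.5,-0.02,0,0,0],
  [0.5,-0.04,0,0,0],
  [0.5,-0.04,0,0,0],
  [0.5,0,0,0,0],
  [0.5,0,0,0,0],
])

```text
time: 56.6
eef_pos: [0.5074, 0.0464, 0.2962]
tool_rot: [0.088, 1.57, -0.088]
contact_force: [-0.5, 0.7, 0.0]
gripper_width: 0.502
```

```bash
python3 - <<'E'
from h import *
state()
d=sq('wrist'); save(d,'wrist28.png')
d=img('wrist')
cv2.imwrite('pics/w28c.png',cv2.resize(cv2.cvtColor(d['frame'][90:420,240:500],cv2.COLOR_RGB2BGR),None,fx=1.8,fy=1.8,interpolation=cv2.INTER_CUBIC))
E
```

```text
t 56.6 pos [0.5074 0.0464 0.2962] grip 0.5017875378913828 F [-0.5  0.7  0. ]
[[-6.000e-04  1.114e-01  9.938e-01]
 [-0.000e+00  9.938e-01 -1.114e-01]
 [-1.000e+00 -1.000e-04 -6.000e-04]]
j [-0.576  0.293  0.474  1.996 -0.171  0.89  -0.123]
wrist stock 5524 [503.   46.4] [110.2  26. ] 83.6
   blade 8145 [568.5  78.3] [ 32.6 147.9] 83.8
   plate 28051 (array([577.6,  27.7]), array([200.5, 120.5]), 84.01)
```

View pics/w28c.png

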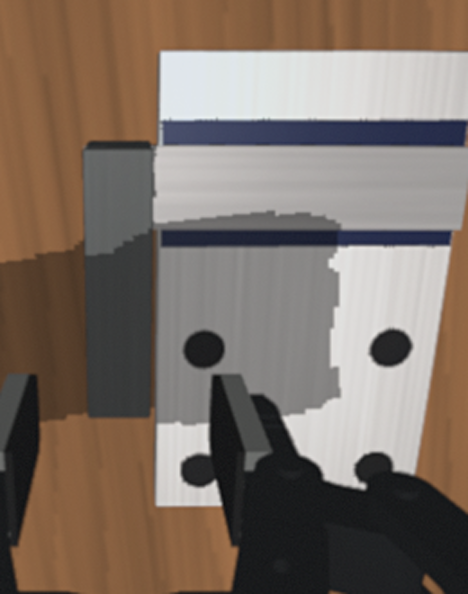

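Measured: the stock's inner face is still about 3 mm short of the plate, so the earlier force was stiction or jamming in the grip. I'll close the fingers and push the stock low at its middle from the robot's side, so that it squares up against the plate by itself.

>>> apply_moves([
  [0.0,0,0,-0.025,0],
  [0.0,0,0,-0.025,0],
  [0.0,0,0,0,0],
  [0.0,0.04,0,0,0],
  [0.0,0.035,0,0,0],
  [0.0,0.025,0,0,0],
  [0.0,0.013,0,0,0],
  [0.0,0,0,0,0],
])

```text
time: 57.8
eef_pos: [0.4583, 0.0518, 0.1831]
tool_rot: [0.087, 1.57, -0.089]
contact_force: [0.3, -0.2, 1.3]
gripper_width: -0.002
```

```bash
python3 - <<'E'
from h import *
state()
d=sq('side'); save(d,'side29.png')
d=img('wrist'); save(d,'wrist29.png')
E
```

```text
t 57.8 pos [0.4583 0.0518 0.1831] grip -0.0018790712491309302 F [ 0.3 -0.2  1.3]
[[-1.100e-03  1.117e-01  9.937e-01]
 [-8.000e-04  9.937e-01 -1.117e-01]
 [-1.000e+00 -9.000e-04 -1.000e-03]]
j [-0.545  0.409  0.402  2.179 -0.277  0.602 -0.055]
side stock 345 [504.8  41.6] [108.  26.] 83.3
   blade 559 [554.8  61.7] [181.2  89.7] 26.4
   plate 2796 (array([579.6,  26.7]), array([205.4, 120.1]), 84.04)
```

View pics/wrist29.png

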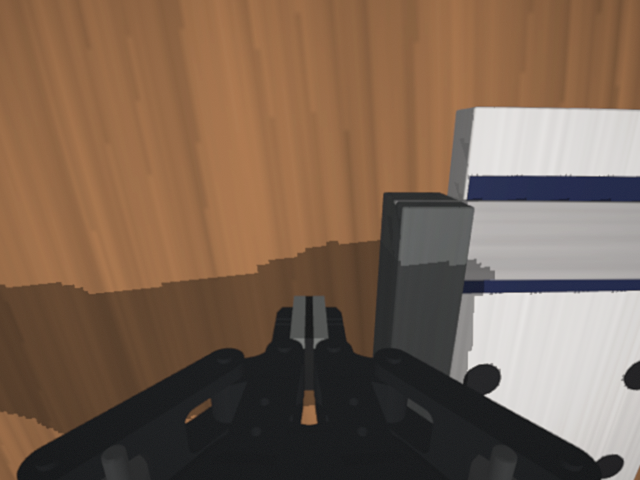

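>>> apply_moves([
  [0.0,0,0,0.005,0],
  [0.0,0,0,0.004,0],
  [0.0,0,0,0.003,0],
  [0.0,0,0,0.002,0],
  [0.0,0,0,0,0],
])

```text
time: 58.62
eef_pos: [0.4721, 0.0504, 0.1837]
tool_rot: [0.088, 1.569, -0.088]
contact_force: [-0.2, -0.4, 0.0]
gripper_width: 0.004
```

>>> apply_moves([
  [0.0,0,0,0.002,0],
  [0.0,0,0,0.002,0],
  [0.0,0,0,0,0],
])

```text
time: 59.0
eef_pos: [0.4761, 0.0499, 0.1837]
tool_rot: [0.088, 1.569, -0.088]
contact_force: [-0.8, -0.4, -0.3]
gripper_width: 0.0
```

```bash
python3 - <<'E'
from h import *
state()
d=img('wrist'); save(d,'wrist30.png')
E
```

```text
t 59.0 pos [0.4761 0.0499 0.1837] grip 7.926140569855608e-06 F [-0.8 -0.4 -0.3]
[[ 3.000e-04  1.114e-01  9.938e-01]
 [-0.000e+00  9.938e-01 -1.114e-01]
 [-1.000e+00 -0.000e+00  3.000e-04]]
j [-0.527  0.431  0.399  2.14  -0.283  0.62  -0.041]
```

View pics/wrist30.png

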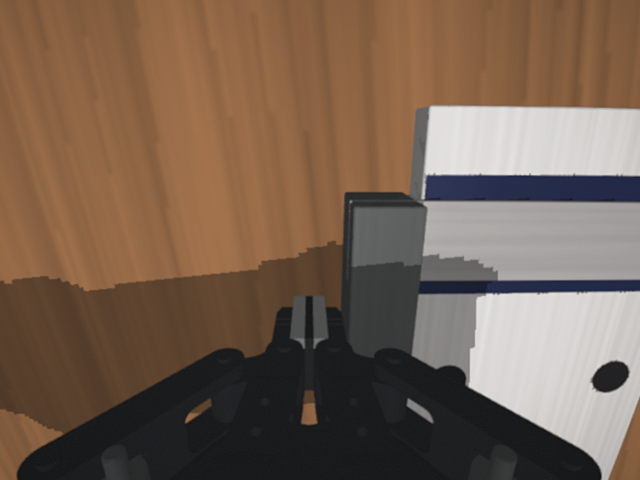

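The finger's outer edge (342) is almost at the stock (345). Continuing in small steps.

>>> apply_moves([
  [0.0,0,0,0.001,0],
  [0.0,0,0,0.001,0],
  [0.0,0,0,0.001,0],
  [0.0,0,0,0,0],
])

```text
time: 59.55
eef_pos: [0.4785, 0.0496, 0.1836]
tool_rot: [0.088, 1.57, -0.088]
contact_force: [-2.4, -0.1, 2.2]
gripper_width: 0.002
```

>>> apply_moves([
  [0.0,0,0,0.001,0],
  [0.0,0,0,0.001,0],
  [0.0,0,0,0,0],
])

```text
time: 59.92
eef_pos: [0.4809, 0.0493, 0.1835]
tool_rot: [0.087, 1.569, -0.088]
contact_force: [-2.5, 0.1, -0.0]
gripper_width: 0.001
```

```bash
python3 - <<'E'
from h import *
state()
d=sq('side');save(d,'side31.png')
d=img('wrist'); save(d,'wrist31.png')
E
```

```text
t 59.925 pos [0.4809 0.0493 0.1835] grip 0.0011864716584122576 F [-2.5  0.1 -0. ]
[[ 0.000e+00  1.114e-01  9.938e-01]
 [-3.000e-04  9.938e-01 -1.114e-01]
 [-1.000e+00 -3.000e-04  1.000e-04]]
j [-0.522  0.438  0.398  2.129 -0.285  0.624 -0.037]
side stock 269 [506.9  31.1] [85.5 26. ] 83.8
   blade 461 [558.3  57.8] [179.8  81.1] 26.3
   plate 2683 (array([579.2,  26. ]), array([205.3, 119.6]), 84.37)
```

View pics/wrist31.png

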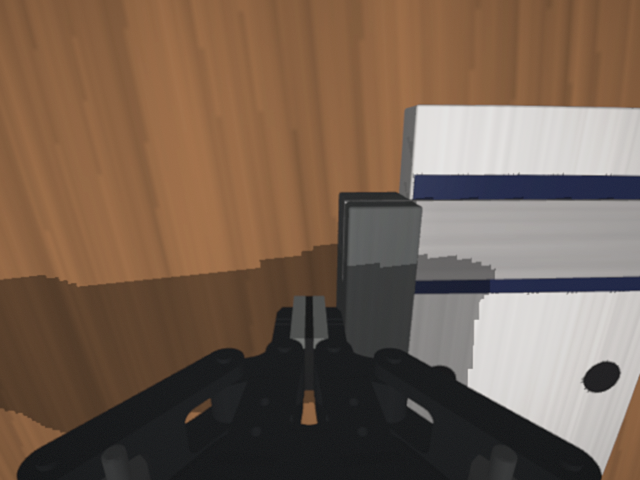

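Sliding at about 2.5 N. Pushing on until the force rises.

>>> apply_moves([
  [0.0,0,0,0.001,0],
  [0.0,0,0,0.001,0],
  [0.0,0,0,0,0],
])

```text
time: 60.5
eef_pos: [0.4817, 0.0491, 0.1835]
tool_rot: [0.088, 1.573, -0.088]
contact_force: [-7.2, -0.5, 4.5]
gripper_width: 0.0
```

>>> apply_moves([
  [0.0,0,0,0.001,0],
  [0.0,0,0,0.001,0],
  [0.0,0,0,0,0],
])

```text
time: 60.88
eef_pos: [0.4823, 0.0491, 0.1833]
tool_rot: [0.088, 1.578, -0.087]
contact_force: [-11.0, 0.8, 9.3]
gripper_width: -0.002
```

The force rises with no more travel, so the stock is on the plate. Backing off and measuring.

>>> apply_moves([
  [0.0,0,0,-0.01,0],
  [0.0,0,0,-0.02,0],
  [0.0,-0.04,0,0.0,0],
  [0.0,-0.05,0,0.02,0],
  [0.0,-0.04,0,0.03,0],
  [0.0,-0.03,0,0.03,0],
  [0.0,0,0,0,0],
  [0.0,0,0,0,0],
])

```text
time: 61.88
eef_pos: [0.5341, 0.0434, 0.3431]
tool_rot: [0.088, 1.569, -0.088]
contact_force: [0.7, -0.5, -0.5]
gripper_width: 0.003
```

```bash
cat >> h.py <<'E'
def check(d,tilt=None):
    """own-frame check using depth at stock top and plate top"""
    r=ctrl.silhouettes('plate','wrist')[0]['region']; P=cloud(d,r); P=P[(P[:,2]>.014)&(P[:,2]<.0205)]
    c,s,a=cv2.minAreaRect((P[:,:2]*1000).astype(np.float32)); 
    if s[0]<s[1]: a-=90
    a-= 90 if a>45 else 0
    print('plate',np.round(c,1),np.round(s,1),round(a,2))
    x=np.array([np.cos(np.radians(a)),np.sin(np.radians(a))]); y=np.array([-x[1],x[0]])
    r=ctrl.silhouettes('square','wrist')[0]['region']; Q=cloud(d,r); Q=Q[(Q[:,2]>.030)&(Q[:,2]<.038)]
    print('stock top z',Q[:,2].mean().round(4),Q[:,2].std().round(4))
    X=(Q[:,:2]*1000-c)@x; Y=(Q[:,:2]*1000-c)@y
    k=X<-50; X,Y=X[k],Y[k]
    for lo,hi in [(-60,-30),(-30,-10),(-10,10),(10,30),(30,50),(50,70)]:
        m=(Y>lo)&(Y<hi)
        if m.sum()>20: print('  y',lo,hi,'x range',np.percentile(X[m],[.5,99.5]).round(1))
    print('  stock y range',np.percentile(Y,[.5,99.5]).round(1))
E
python3 - <<'E'
from h import *
state()
d=sq('wrist'); save(d,'wrist32.png'); check(d)
cv2.imwrite('pics/w32c.png',cv2.resize(cv2.cvtColor(d['frame'][90:420,200:500],cv2.COLOR_RGB2BGR),None,fx=1.8,fy=1.8,interpolation=cv2.INTER_CUBIC))
E
```

```text
t 61.875 pos [0.5341 0.0434 0.3431] grip 0.0031150824146923438 F [ 0.7 -0.5 -0.5]
[[-3.000e-04  1.115e-01  9.938e-01]
 [-1.000e-04  9.938e-01 -1.115e-01]
 [-1.000e+00 -1.000e-04 -2.000e-04]]
j [-0.583  0.282  0.505  1.892 -0.16   1.007 -0.12 ]
wrist stock 4013 [505.5  46.4] [109.5  26.1] 84.0
   blade 5828 [577.1  54.1] [141.4 111. ] 6.1
   plate 22098 (array([577.6,  27.8]), array([199.8, 120.7]), 84.09)
plate [577.6  27.8] [199.8 120.7] -5.91
stock top z 0.0346 0.0007
  y -60 -30 x range [-86.5 -61. ]
  y -30 -10 x range [-86.4 -60.6]
  y -10 10 x range [-86.5 -60.8]
  y 10 30 x range [-86.3 -60.6]
  y 30 50 x range [-86.4 -60.7]
  y 50 70 x range [-86.  -60.6]
  stock y range [-42.4  65.3]
```

View pics/wrist32.png

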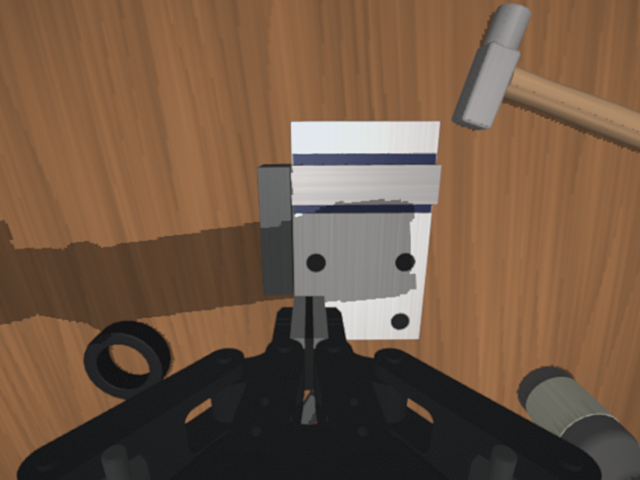

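The square is flush (inner face at -60.7 mm, parallel to 0.1°) and the blade sits at about +50.5 mm. A final overall check, with the arm away from the view.

>>> apply_moves([
  [0.0,-0.03,0,-0.03,0],
  [0.0,-0.03,0,-0.03,0],
  [0.0,0,0,0,0],
  [0.0,0,0,0,0],
])

```text
time: 62.62
eef_pos: [0.4749, 0.0501, 0.4032]
tool_rot: [0.087, 1.569, -0.087]
contact_force: [1.1, -0.4, -0.2]
gripper_width: 0.002
```

```bash
python3 - <<'E'
from h import *
state()
for n in ['scene','side']:
    d=held(n); save(d,n+'33.png')
    for l in ['square_heel','square_toe','square_blade','plate_mark','hammer','oilbottle','carton']:
        for r in ctrl.tip_of(l,n)[:1]: print('  ',l,round(r['score'],2),np.round(r['point'],3))
E
```

```text
t 62.625 pos [0.4749 0.0501 0.4032] grip 0.0023575803569329014 F [ 1.1 -0.4 -0.2]
[[ 0.      0.1111  0.9938]
 [-0.      0.9938 -0.1111]
 [-1.      0.      0.    ]]
j [-0.675  0.095  0.516  1.946 -0.052  1.113 -0.249]
punch 0.85 278 dist 0.324 lean 0.8 v [-0.01  0.01  1.  ] low [0.532 0.368 0.052] hi [0.53  0.369 0.168]
punch 0.61 349 dist 0.388 lean 2.5 v [ 0.04 -0.02  1.  ] low [0.491 0.443 0.042] hi [0.495 0.44  0.168]
punch 0.59 343 dist 0.335 lean 0.7 v [ 0.   -0.01  1.  ] low [0.476 0.387 0.036] hi [0.476 0.386 0.169]
punch 0.54 337 dist 0.381 lean 1.1 v [-0.02  0.01  1.  ] low [0.549 0.422 0.047] hi [0.547 0.423 0.168]
grasp [0.475 0.05  0.248]
   square_heel 0.84 [0.527 0.097 0.001]
   square_toe 0.64 [ 0.516 -0.002  0.001]
   square_blade 0.76 [0.527 0.086 0.019]
   plate_mark 0.62 [ 0.771 -0.173  0.005]
   hammer 0.67 [ 0.792  0.105 -0.   ]
   oilbottle 0.87 [ 0.766 -0.171  0.001]
   carton 0.71 [ 0.761  0.27  -0.   ]
punch 0.54 165 dist 0.379 lean 1.2 v [-0.    0.02  1.  ] low [0.543 0.419 0.076] hi [0.543 0.421 0.167]
grasp [0.475 0.05  0.249]
   square_heel 0.72 [ 0.773 -0.167  0.   ]
   square_toe 0.7 [ 0.514 -0.009 -0.   ]
   square_blade 0.74 [0.524 0.082 0.023]
   plate_mark 0.58 [0.52  0.087 0.019]
   hammer 0.94 [0.797 0.104 0.002]
   oilbottle 0.86 [ 0.772 -0.166 -0.002]
   carton 0.74 [0.757 0.273 0.   ]
```

View pics/scene33.png

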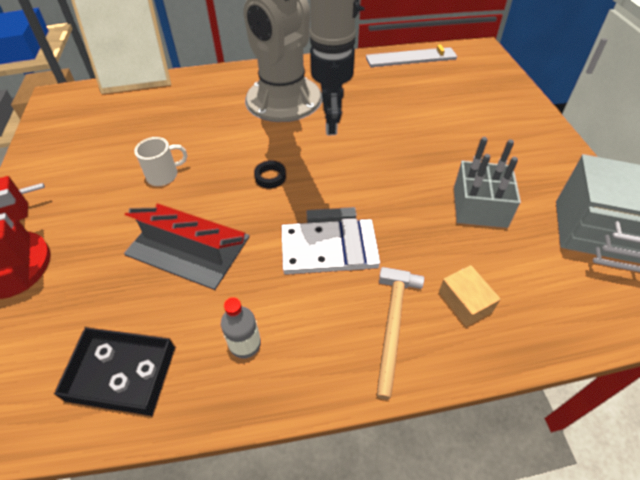

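The scene picture shows all four punches upright in the holder (470-515, 140-190). The square sits against the plate (330,215) with its blade on the band, and the bystanders have not moved. Handing in.

```bash
python3 -c "
from h import *
print(ctrl.job_done())"
```

```text
the job is handed in; nothing more can be done
None
```

I handed the job in at about 63 s of the 210 s allowed. All four punches are standing in the holder, and the square lies flush against the plate's robot-side edge with its blade along the dye band. No verdict is reported.

**Punches:** Each one was gripped near its head and carried over at 45°. I stood it up by pushing its nose against the pocket's inside wall, then released it. In the last scene picture they lean about 1–2.5° and their heads are at about 168 mm, which puts the noses near the pocket floor.

**Square:** It had been knocked a few centimetres before I reached it, so I measured it again. My first placing left its stock about 3 mm short of the plate, because it jammed while still in the grip. I then pushed it home with closed fingers.

| Check on the square | Measured | Allowed |
|---|---|---|
| Stock's inner face (plate's own x) | about -60.7 mm, along the whole length | -62.5 to -57.5 mm |
| Angle between stock and plate | about 0.1° | not set directly |
| Blade centre (plate's own y) | about +50.5 mm | +38 to +62 mm |

**Bystanders:** The hammer, bottle and carton read within about 6 mm of where they started, which is roughly the accuracy of the readings.

**Checks that disagreed:** In the last look the networks misplaced two points: the plate mark from the scene camera and the square's heel from the side camera. Both were reported at the bottle, so I ignored them. The side camera could separate only one punch in that last look, so the final check on the other three rests on the scene camera alone.

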